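# Eject the last plate and pack the frame-plate kit

### The job

The last corner plate is still down in the open press die: pull the ejector lever fully over so that it rises, lift it out, and push the lever fully back so that the die is ready for the next blank. Pack that plate and all the other steel plates lying on the bench into the shallow wooden tray, bosses up, in a single layer with every plate lying flat on the tray's floor inside the rim: they only fit if you turn and arrange them well, so plan it first. Leave the tape measure, the spring clamp and the screw tin where they are.

Things in the scene. Friction and masses are not known exactly. Their poses are not given: they have to be found in the camera images.
- tray: Shallow wooden tray, fixed for the run. Inside 220 mm along its x and 132 mm along its y, i.e. 5 x 3 squares of 44 mm; rim 10 mm thick, standing 10 mm above the inner floor (16 mm above the bench); floor 6 mm thick; a small carrying cleat at each short end. Origin: centre of the underside, z up.
- tray_in (a point): Centre of the tray's inner floor, 6 mm above the bench; axes as the tray's. Plates (arms 40 mm wide) packed on the 44 mm squares have 4 mm between them and 2 mm to the rim.
- die: Lower half of a small press die, fixed: grey block 132 x 132 x 46 mm on a dark base plate (10 mm thick, 190 mm along x, y from -73 to +113 mm). Origin: centre of the block at bench level, z up. An L-shaped cavity with upright walls, 2 mm wider all round than a corner plate, opens in its top: 88 x 88 mm about the origin with the 44 mm quarter at +x, +y filled in.
- die_pad (a point): Middle of the top of the flat ejector pad that floors the die's cavity: 14 mm above the bench with the lever at 0, 40 mm with the lever fully over (the die's top face is at 46 mm).
- ejector_lever (a joint): Ejector lever on the die's +y side; pivot axis parallel to the die's y through (0, +87, 26) mm in the die's frame. 0 = pad down, lever leaning 0.6 rad to the die's +x (away from the robot); 1.2 rad (stop) = pad up 26 mm, lever leaning 0.6 rad to -x (towards the robot). Stays where it is left; about 3 N at the knob moves it.
- lever_knob (a point): Centre of the black ball knob, 24 mm across, at the end of the lever (an 11 mm steel rod), 85 mm from its pivot: 96 mm above the bench at either end of the swing, 111 mm in the middle.
- plate_die: Steel L-shaped corner plate, in the die at first, axes parallel to the die's. 8 mm thick, 84 x 84 mm: three 44 mm squares, the one at (+x, +y) missing. Origin: centre of the 84 mm square at the underside, z up. Arms 40 mm wide along its x (at y = -22 mm) and its y (at x = -22 mm); boss over the elbow at (-22, -22) mm. 0.18 to 0.35 kg.
- plate_die_boss (a point): Top of that plate's boss. Each plate has one: a square threaded block 20 x 20 mm, 22 mm tall on the plate (top 30 mm above the underside), sides parallel to the plate's edges: the place to grip, as packed plates leave no room for fingers between them. With the pad down its top is 2 mm below the die's face; with the pad up the whole boss is clear above it.
- corner_plate: A second corner plate, the same as plate_die in shape, boss, origin, axes and mass, lying flat on the bench boss up; may be absent.
- tee_plate: Steel T-shaped plate, 8 mm thick: bar 128 x 40 mm along its x at y = -22 mm, stem 40 mm wide along +y to y = +42 mm (84 mm overall); four 44 mm squares. Origin: centre of the 128 x 84 mm outline at the underside. Boss (as on plate_die) over the middle of the bar at (0, -22) mm. 0.22 to 0.45 kg; flat on the bench, boss up; may be absent.
- long_plate: Straight steel plate 128 x 40 mm (three squares in a row), long along its x, 8 mm thick. Origin: centre of the underside; boss (as on plate_die) over the origin. 0.2 to 0.4 kg; flat on the bench, boss up; may be absent.
- short_plate_1: Straight steel plate 84 x 40 mm (two squares in a row), long along its x, 8 mm thick. Origin: centre of the underside; boss (as on plate_die) over the origin. 0.12 to 0.25 kg; flat on the bench, boss up; may be absent.
- short_plate_2: Another straight plate the same as short_plate_1; may be absent.
- tape_measure: Yellow tape measure, 38 x 72 x 62 mm, near the die at the right; not to be disturbed.
- spring_clamp: Orange spring clamp, 110 x 39 x 20 mm, lying behind the tray; not to be disturbed.
- screw_tin: Open tin of screws, 77 mm across, 48 mm tall, behind the work; not to be disturbed.
Things that resemble listed ones, but are neither listed nor needed, are in the scene too. Leave any blue look-alike of the corner_plate alone.

How it is judged:
On the way, in this order (a step that is already met when the one before it is completed fails the run):
1. the ejector lever is pulled fully over and the plate in the die has risen (value of joint ejector_lever above 1.1 rad and z of plate_die in the frame of die above 0.036 m), for 0.2 s.
2. the formed plate is lifted clear of the die (z of plate_die in the frame of die above 0.06 m), for 0.1 s.
At the end, for the whole second after the job is handed in: every plate present lies flat (within 0.06 rad, boss up) with its underside within 4 mm of the tray's inner floor, inside the rim; the ejector lever is back within 0.1 rad of its stop (value of joint ejector_lever below 0.1 rad and z of plate_die in the frame of tray_in between -0.004 and 0.004 m and angle between each of plate_die, corner_plate, tee_plate, long_plate, short_plate_1, short_plate_2's own z axis and vertical below 0.06 rad and x of plate_die in the frame of tray_in between -0.105 and 0.105 m and y of plate_die in the frame of tray_in between -0.062 and 0.062 m and z of corner_plate in the frame of tray_in between -0.004 and 0.004 m and x of corner_plate in the frame of tray_in between -0.105 and 0.105 m and y of corner_plate in the frame of tray_in between -0.062 and 0.062 m and z of tee_plate in the frame of tray_in between -0.004 and 0.004 m and x of tee_plate in the frame of tray_in between -0.105 and 0.105 m and y of tee_plate in the frame of tray_in between -0.062 and 0.062 m and z of long_plate in the frame of tray_in between -0.004 and 0.004 m and x of long_plate in the frame of tray_in between -0.105 and 0.105 m and y of long_plate in the frame of tray_in between -0.062 and 0.062 m and z of short_plate_1 in the frame of tray_in between -0.004 and 0.004 m and x of short_plate_1 in the frame of tray_in between -0.105 and 0.105 m and y of short_plate_1 in the frame of tray_in between -0.062 and 0.062 m and z of short_plate_2 in the frame of tray_in between -0.004 and 0.004 m and x of short_plate_2 in the frame of tray_in between -0.105 and 0.105 m and y of short_plate_2 in the frame of tray_in between -0.062 and 0.062 m); the robot touches nothing.
It fails at once if the tape measure is moved by more than 30 mm (distance of tape_measure from where it was at the start of the episode above 0.03 m).
It fails at once if the spring clamp is moved by more than 30 mm (distance of spring_clamp from where it was at the start of the episode above 0.03 m).
It fails at once if the screw tin is moved by more than 30 mm (distance of screw_tin from where it was at the start of the episode above 0.03 m).
Of corner_plate, tee_plate, long_plate, short_plate_1, short_plate_2 only 3 to 4 are there at a start; the rules pass over those that are not, and their reading is None.
At some moment in a run one of corner_plate, tee_plate, long_plate, short_plate_1, short_plate_2 may be knocked a few centimetres aside while the robot is not near it.
Once in a run the grip may slacken for a moment while it holds something.
It also fails if it takes over 210 s, if anything falls off the work surface, if the arm or the gripper's body presses on something with over 40 N, if the wrist force passes 120 N, or if a joint passes its speed limit or range.

### The arm

A 6-joint arm with a two-finger parallel gripper is mounted at the origin on a cart in front of the work surface, level with it; the furniture and walls round the work are solid. World frame = base frame: x ahead of the robot, y to its left, z up, the work surface at z = 0. Lengths are in m, angles in rad, forces in N, time in s.
With the tool pointing down it reaches from about 0.325 to 0.775 m from the base axis. Payload 5.5 kg.
Tool frame: the origin (TCP) lies at the centre of the arm's flange, where the gripper is bolted on; the fingertips stand 173 mm ahead of it and the grasp point (between the pads) lies 155 mm ahead of it (r.tcp_to_tips is the distance from the TCP to the fingertips, in m); z points along the fingers, y is the line along which they close (so a half turn about z gives the same grasp; the last joint's range is limited). The gripper opens to 85 mm and grips with 20 to 120 N. Pads are 22 mm wide; open, the fingers measure 114 mm over their backs; the gripper's body (76 mm by 85 mm) begins 54 mm behind the grasp point. The pads swing forward as they close: fully open they stand 13 mm farther back than shut.
Start: joints at [-1.203, 0.091, 1.231, -0, 1.82, -0.057], TCP at [0.247, -0.547, 0.405] pointing down, gripper open.
Joint ranges: [-2.87, 2.87], [-0.86, 2.18], [0.17, 2.46], [-1.51, 4.65], [0.06, 2.69], [-2.65, 2.65]. Speed limits (rad/s): [2.57, 2.57, 3.01, 3.14, 3.14, 3.14].

### API

Orientations are given as a unit quaternion [x, y, z, w].
In Python, from plant import r, camera, recognise, trace gives the robot as it stands.
- The arm moves only by the tool play_rows, never from a script. Its arguments are lists of equal length, an entry for each row: "grip": the closure, from -1 (fully open) to 1 (shut); "travel": the shift along the world's x, y, z normalised to -1 to 1, where 1 is 0.08 m, a list of three; "angular": the turn, a rotation vector about the world's x, y, z normalised to -1 to 1, where 1 is 60 degrees, a list of three. A call has 1 to 20 rows; each row shifts and turns the commanded pose from where the row before left it; what a row does not reach is not made up. A row lasts 1/12 s, in which the tool goes at most 41.7 mm and 7.16 degrees, less where a joint would pass 70% of its speed; a pose out of reach is approached as far as the arm can. A call with a number of a shift or a turn outside -1 to 1 is refused whole. A call with a gripper value outside its range is refused whole. The fingers move at their own pace and stop on an object; the grip force is fixed at half the most. Time passes only in rows, so rows that do not move let the fingers close. It gives the time, the measured TCP pose, the force, the opening and the grip force at its end, in the units of the state.
- r.sense(): the state, without advancing time (a new reading comes with each control period).
- camera(name): name is "scene" or "top" or "wrist"; returns a dict with "color" (420x560x3 uint8, red, green, blue), "range_z" (420x560 float32, m along the optical axis (not along the pixel's ray), 0 where there is no reading), "fx", "fy", "cx", "cy" (pixels), "position" and "orientation" of the camera in the world. Camera axes: x right, y down, z forward; pixel columns grow to the right and rows downward; lengths in m; the calibration is good to about 2 mm. A picture is of the moment at which its call begins.
- r.close_job(): hands the job in; it is judged then, once.
Trained networks look in the newest picture that a camera, given by its name, has taken for a name from the list of things; names that differ only in an ending like _2 or _b are one class to them, and where a whole thing is asked for, a point or a joint stands for the part that bears it (a point fixed in the world has none). Each returns a list of dicts, best first, with "score" (0 to 1); they miss things now and then, are a little off and sometimes report something else, mostly with a low value. They report only what shows in the picture. A call takes as long as a camera call. They do not tell look-alikes from the thing itself.
- recognise(label, camera): "box" ([left, top, right, bottom] in pixels, round what is visible of it).
- trace(label, camera): "mask" (420x560 bool, what is visible of it) and "box" ([left, top, right, bottom] in pixels, round what is visible of it).
The state is a dict: "clock": time; "joints": joint angles; "qvel": joint speeds; "joint_efforts": joint torques, N m; "eef_pos": TCP position; "orientation": TCP orientation; "contact_force": force on the tool from outside, world axes, zero at the start; "ft_torque": the same for the moment, N m; "grip_width": opening from 0.0 (shut) to 1.0 (fully open); "grip_force": force on a finger pad.
Only numpy, scipy, OpenCV 4.12 (cv2) and the standard library are available. Lean on these libraries where they do the work, as an engineer would, in place of code of your own. Each camera call takes 0.05 s, during which the arm holds its last target. There are 200 camera calls.

## Working session

There is one attempt and no reset: what is moved stays moved. The work goes in short steps, Python scripts to look and compute and a tool call to move; the robot and the scene stay as the last step left them, time stands still between calls to the robot, and variables do not carry over. Pictures are saved under pics/ and viewed, at most 14 in all, crops included, and the job is handed in when it is done.

Besides the shell and the picture viewer there is one more tool, called after "Emit:" by a JSON object that holds its "name" and its "arguments". play_rows: Moves the arm, as the interface text tells. Scaled input: -1 to 1 covers 0.08 m each way for a shift and 60 degrees each way for a turn. Its arguments: {"type":"object","properties":{"grip":{"type":"array"},"travel":{"type":"array"},"angular":{"type":"array"}},"required":["grip","travel","angular"]}

```bash
ls; mkdir -p pics; cat > h.py <<'E'
import numpy as np, cv2
from scipy.spatial.transform import Rotation as R
from plant import r, camera, recognise, trace
def pts(c):
    z=c["range_z"]; v,u=np.mgrid[:z.shape[0],:z.shape[1]]
    P=np.stack([(u-c["cx"])/c["fx"]*z,(v-c["cy"])/c["fy"]*z,z],-1)
    W=P@R.from_quat(c["orientation"]).as_matrix().T+np.array(c["position"])
    W[z<=0]=np.nan
    return W
def save(c,n): cv2.imwrite(f"pics/{n}.png",c["color"][:,:,::-1])
E
python3 - <<'E'
from h import *
for n in("top","scene"):
    c=camera(n); save(c,n+"0"); np.savez(n+"0.npz",W=pts(c),color=c["color"]); print(n,c["position"],c["orientation"],c["fx"])
    W=pts(c)
    for l in("tray","die","lever_knob","plate_die","corner_plate","tee_plate","long_plate","short_plate_1","tape_measure","spring_clamp","screw_tin"):
        for d in trace(l,n):
            m=d["mask"]; print(l,round(d["score"],2),np.round(d["box"]),np.round(np.nanmedian(W[m],0),3))
print(r.sense())
E
```

```text
pics
top [ 0.40326199 -0.03563512  1.30920792] [ 0.70541849 -0.70478332  0.04908693 -0.0570587 ] 449.7405160141901
tray 0.75 [164. 160. 202. 181.] [0.703 0.235 0.016]
tray 0.61 [125. 191. 194. 285.] [0.503 0.304 0.007]
die 0.64 [320. 176. 387. 250.] [ 0.575 -0.248  0.021]
die 0.31 [231. 175. 254. 211.] [0.63  0.067 0.008]
lever_knob 0.57 [332. 188. 340. 218.] [ 0.603 -0.191  0.069]
plate_die 0.77 [349. 196. 378. 224.] [ 0.567 -0.293  0.022]
corner_plate 0.79 [214. 230. 242. 268.] [0.466 0.114 0.008]
corner_plate 0.56 [231. 174. 257. 211.] [0.63  0.067 0.008]
tee_plate 0.72 [271. 235. 314. 280.] [ 0.458 -0.082  0.007]
short_plate_1 0.56 [288. 174. 307. 207.] [ 0.63  -0.097  0.008]
tape_measure 0.93 [371. 252. 403. 270.] [ 0.432 -0.34   0.057]
spring_clamp 0.59 [163. 160. 203. 179.] [0.703 0.237 0.016]
screw_tin 0.68 [200. 137. 228. 159.] [0.763 0.151 0.013]
scene [0.06258905 0.70514855 0.94387475] [-0.27239667  0.87955256 -0.36998645  0.12368254] 486.74855450363987
tray 0.8 [159. 278. 282. 389.] [0.495 0.306 0.006]
die 0.87 [280. 144. 366. 207.] [ 0.566 -0.227  0.026]
die 0.45 [162. 2
[... 668 characters left out ...]
1.20272368e+00,  9.11207080e-02,  1.23073555e+00,  1.93877688e-05,
        1.81981794e+00, -5.67132283e-02]), 'qvel': array([-7.36721681e-04, -5.67474367e-04, -4.96338506e-04,  6.32573100e-05,
        1.26417056e-03, -1.70905597e-03]), 'joint_efforts': array([ 5.91779608e-04, -4.58475924e+01, -4.18091834e+01, -3.62783694e-04,
        1.18469274e-03,  2.47087547e-05]), 'eef_pos': array([ 0.24727408, -0.54669095,  0.40464272]), 'orientation': array([ 9.77528779e-01,  2.10802001e-01,  2.95954786e-06, -4.17358302e-05]), 'contact_force': array([-0.40439788,  0.55088826, -0.15021193]), 'ft_torque': array([ 0.05925083, -0.03269712,  0.0079385 ]), 'grip_force': 0.0, 'grip_width': 1.0020287697577788}
```

```bash
python3 - <<'E'
import cv2
a=cv2.imread("pics/top0.png")[125:300,110:420]
cv2.imwrite("pics/top0c.png",cv2.resize(a,None,fx=2.58,fy=2.58,interpolation=cv2.INTER_CUBIC))
E
```

```text
(no output)
```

View pics/top0c.png

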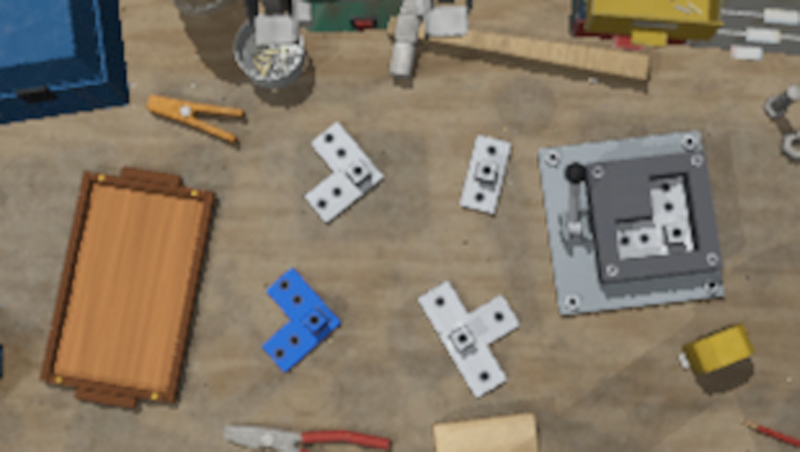

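The top view (crop scale 2.58) shows these objects, with crop pixels:
- Tray at (130,290), with the die at (655,225) and its lever on the left side.
- Steel corner plate at (345,170) and a blue look-alike at (300,320). The steel one fits the description, so the blue one stays.
- Tee plate at (468,340) and one short plate at (485,175). There is no long plate.

Next I'll fit the poses.

```bash
cat >> h.py <<'E'
from scipy.optimize import minimize
def rect(x0,x1,y0,y1): return [(x0,x1,y0,y1)]
S={"L":[(-.042,.042,-.042,-.002),(-.042,-.002,-.042,.042)],
   "T":[(-.064,.064,-.042,-.002),(-.020,.020,-.042,.042)],
   "S":[(-.042,.042,-.020,.020)]}
BOSS={"L":(-.022,-.022),"T":(0,-.022),"S":(0,0)}
def sd(shape,p):
    d=[]
    for x0,x1,y0,y1 in S[shape]:
        q=np.abs(p-[(x0+x1)/2,(y0+y1)/2])-[(x1-x0)/2,(y1-y0)/2]
        d.append(np.hypot(*np.maximum(q,0).T)+np.minimum(q.max(1),0))
    return np.min(d,0)
def rot(t): return np.array([[np.cos(t),-np.sin(t)],[np.sin(t),np.cos(t)]])
def fit(shape,W,c0,zlo,zhi,rad=.085,guess=None):
    """W world points; returns x,y,th,cost"""
    m=(W[...,2]>zlo)&(W[...,2]<zhi)&(np.hypot(W[...,0]-c0[0],W[...,1]-c0[1])<rad)
    P=W[m][:,:2]; s=.0005; n=500; o=np.array(c0[:2])-n*s/2
    g=np.zeros((n,n),np.uint8); ij=np.clip(np.round((P-o)/s).astype(int),0,n-1); g[ij[:,1],ij[:,0]]=1
    k=cv2.getStructuringElement(cv2.MORPH_ELLIPSE,(9,9)); g=cv2.morphologyEx(g,cv2.MORPH_CLOSE,k)
    nn,lab,st,_=cv2.connectedComponentsWithStats(g)
    g=(lab==1+np.argmax(st[1:,4])).astype(np.uint8)
    D=cv2.distanceTransform(1-g,cv2.DIST_L2,5)*s
    v,u=np.nonzero(g); P=np.c_[u,v]*s+o; P=P[::max(1,len(P)//6000)]
    gx=np.mgrid[-.066:.066:.0015,-.066:.066:.0015].reshape(2,-1).T; gx=gx[sd(shape,gx)<0]
    def cost(a):
        M=rot(a[2]); q=(P-a[:2])@M
        t=gx@M.T+a[:2]; w=np.clip(np.round((t-o)/s).astype(int),0,n-1)
        return 1e3*(np.mean(np.maximum(sd(shape,q),0))+np.mean(D[w[:,1],w[:,0]]))
    best=None
    for t in ([guess] if guess is not None else np.arange(-np.pi,np.pi,np.pi/8)):
        a=minimize(cost,[*P.mean(0),t],method="Nelder-Mead",options=dict(initial_simplex=[[*P.mean(0),t],[*(P.mean(0)+[.01,0]),t],[*(P.mean(0)+[0,.01]),t],[*P.mean(0),t+.2]],xatol=1e-5,fatol=1e-5))
        if best is None or a.fun<best.fun: best=a
    x=best.x; return x[0],x[1],(x[2]+np.pi)%(2*np.pi)-np.pi,best.fun,x[:2]+rot(x[2])@BOSS[shape]
def pose():
    s=r.sense(); q=R.from_quat(s["orientation"]).as_matrix(); return np.array(s["eef_pos"]),np.arctan2(q[1,0],q[0,0]),q
E
python3 - <<'E'
from h import *
W=np.load("top0.npz")["W"]
for n,s,c in(("corner","L",(.63,.067)),("tee","T",(.458,-.082)),("short","S",(.63,-.097))):
    print(n,*[np.round(v,4) for v in fit(s,W,c,.005,.014)])
c=camera("wrist"); p,y,q=pose(); print(p,y, "cam in tool",q.T@(c["position"]-p),(R.from_matrix(q).inv()*R.from_quat(c["orientation"])).as_matrix().round(2),c["fx"])
m=(W[...,2]>.041)&(W[...,2]<.052)&(abs(W[...,0]-.57)<.1)&(abs(W[...,1]+.28)<.1)
print("die top",cv2.minAreaRect(W[m][:,:2].astype(np.float32)*1000),m.sum())
m=(W[...,2]>.075)&(abs(W[...,0]-.57)<.15)&(abs(W[...,1]+.2)<.06)
print("knob",np.round(W[m],3))
m=(W[...,2]>.011)&(W[...,2]<.02)&(abs(W[...,0]-.5)<.2)&(abs(W[...,1]-.31)<.12)&(W[...,0]<.66)
print("rim",cv2.minAreaRect(W[m][:,:2].astype(np.float32)*1000),m.sum())
E
```

```text
corner 0.6174 0.0736 -0.6446 7.2743 [0.5866 0.0693]
tee 0.4769 -0.1021 -1.7027 10.8351 [ 0.455  -0.0992]
short 0.6282 -0.1696 0.1336 5.7539 [ 0.6282 -0.1696]
[ 0.24726938 -0.54669461  0.40469145] 0.4247622548676997 cam in tool [ 0.07563696 -0.00036118  0.03115614] [[-0.   -0.95 -0.3 ]
 [ 1.   -0.    0.  ]
 [-0.   -0.3   0.95]] 313.99830551790683
die top ((577.7025146484375, -264.23419189453125), (132.48382568359375, 167.56214904785156), 6.6902642250061035) 1486
knob [[ 0.628 -0.188  0.1  ]
 [ 0.628 -0.191  0.101]
 [ 0.625 -0.183  0.104]
 [ 0.625 -0.185  0.102]
 [ 0.624 -0.188  0.107]
 [ 0.623 -0.19   0.11 ]
 [ 0.625 -0.193  0.103]
 [ 0.625 -0.197  0.101]
 [ 0.622 -0.18   0.1  ]
 [ 0.621 -0.182  0.107]
 [ 0.622 -0.185  0.105]
 [ 0.621 -0.188  0.107]
 [ 0.621 -0.19   0.106]
 [ 0.621 -0.193  0.108]
 [ 0.621 -0.196  0.107]
 [ 0.623 -0.2    0.098]
 [ 0.62  -0.178  0.098]
 [ 0.619 -0.18   0.102]
 [ 0.618 -0.182  0.107]
 [ 0.619 -0.185  0.105]
 [ 0.618 -0.187  0.109]
 [ 0.619 -0.191  0.102]
 [ 0.618 -0.192  0.11 ]
 [ 0.618 -0.196  0.107]
 [ 0.619 -0.199  0.103]
 [ 0.618 -0.178  0.096]
 [ 0.
[... 630 characters left out ...]
.183  0.098]
 [ 0.608 -0.185  0.101]
 [ 0.608 -0.188  0.104]
 [ 0.608 -0.19   0.106]
 [ 0.609 -0.193  0.101]
 [ 0.608 -0.196  0.102]
 [ 0.606 -0.185  0.1  ]
 [ 0.606 -0.188  0.1  ]
 [ 0.606 -0.191  0.099]
 [ 0.606 -0.194  0.097]
 [ 0.605 -0.187  0.085]
 [ 0.606 -0.19   0.085]
 [ 0.605 -0.192  0.089]
 [ 0.606 -0.195  0.085]
 [ 0.603 -0.187  0.085]
 [ 0.603 -0.19   0.085]
 [ 0.603 -0.193  0.084]
 [ 0.604 -0.196  0.08 ]
 [ 0.601 -0.188  0.08 ]
 [ 0.601 -0.19   0.081]
 [ 0.601 -0.193  0.081]
 [ 0.598 -0.188  0.077]
 [ 0.599 -0.191  0.075]
 [ 0.599 -0.194  0.076]
 [ 0.595 -0.191  0.079]]
rim ((493.16314697265625, 274.0846862792969), (213.58775329589844, 277.7316589355469), 80.72334289550781) 1115
```

Emit:
{"name": "play_rows", "arguments": {"grip": [-1, -1, -1, -1, -1, -1, -1, -1, -1, -1, -1, -1, -1, -1], "travel": [[0.347, 0.289, 0], [0.347, 0.289, 0], [0.347, 0.289, 0], [0.347, 0.289, 0], [0.347, 0.289, 0], [0.347, 0.289, 0], [0.347, 0.289, 0], [0.347, 0.289, 0], [0.347, 0.289, 0], [0.347, 0.289, 0], [0.347, 0.289, 0], [0.347, 0.289, 0], [0, 0, 0], [0, 0, 0]], "angular": [[0, 0, -0.0245], [0, 0, -0.0245], [0, 0, -0.0245], [0, 0, -0.0245], [0, 0, -0.0245], [0, 0, -0.0245], [0, 0, -0.0245], [0, 0, -0.0245], [0, 0, -0.0245], [0, 0, -0.0245], [0, 0, -0.0245], [0, 0, -0.0245], [0, 0, 0], [0, 0, 0]]}}

```text
clock: 2.42
eef_pos: [0.5816, -0.2677, 0.404]
orientation: [0.998, 0.06, -0.0, -0.0]
contact_force: [-0.7, -1.1, -0.2]
grip_width: 1.003
grip_force: 0.0
```

```bash
python3 - <<'E'
from h import *
c=camera("wrist"); save(c,"w1"); np.savez("w1.npz",W=pts(c)); print(pose()[:2],r.tcp_to_tips)
W=pts(c)
for l in("lever_knob","plate_die","die","tape_measure"):
    for d in trace(l,"wrist"): print(l,round(d["score"],2),np.round(d["box"]),np.round(np.nanmedian(W[d["mask"]],0),4))
m=(W[...,2]>.040)&(W[...,2]<.052)&(abs(W[...,0]-.58)<.1)&(W[...,1]<-.205)&(W[...,1]>-.37)
print("die top",cv2.minAreaRect(W[m][:,:2].astype(np.float32)*1000),m.sum())
E
```

```text
(array([ 0.58072773, -0.26884208,  0.40429003]), np.float64(0.11860244757239084)) 0.1734
lever_knob 0.77 [187. 142. 225. 200.] [ 0.6113 -0.1968  0.1003]
plate_die 0.85 [262. 152. 335. 223.] [ 0.5692 -0.2975  0.0217]
die 0.64 [187. 103. 363. 261.] [ 0.602  -0.2522  0.0439]
tape_measure 0.67 [301. 282. 367. 332.] [ 0.4442 -0.3507  0.0506]
die top ((578.2403564453125, -278.4556884765625), (132.17156982421875, 145.04310607910156), 6.694652557373047) 10763
```

View pics/w1.png

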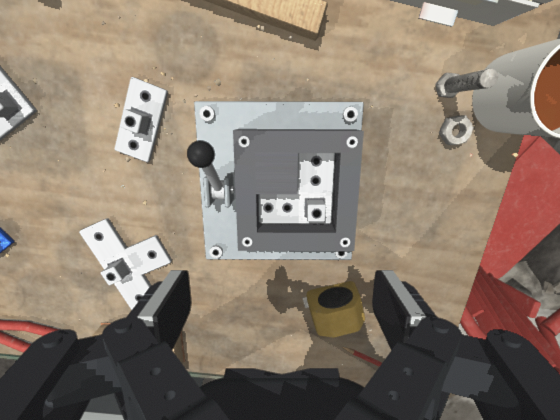

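The wrist view shows the knob at (201,154), the plate in the die with its boss at (317,212), and the tape at (335,310). The die yaw of about 0.117 and centre (0.578,-0.281) match the given sizes. I'll go behind the knob with the fingers shut.

Emit:
{"name": "play_rows", "arguments": {"grip": [1, 1, 1, 1, 1, 1, 1, 1, 1, 1, 1], "travel": [[0.29, 0.35, 0], [0.29, 0.35, 0], [0.29, 0.35, 0], [0, 0, 0], [0, 0, 0], [0, 0, -0.44], [0, 0, -0.44], [0, 0, -0.44], [0, 0, -0.44], [0, 0, 0], [0, 0, 0]], "angular": [[0, 0, 0], [0, 0, 0], [0, 0, 0], [0, 0, 0], [0, 0, 0], [0, 0, 0], [0, 0, 0], [0, 0, 0], [0, 0, 0], [0, 0, 0], [0, 0, 0]]}}

```text
clock: 3.58
eef_pos: [0.6486, -0.1867, 0.2618]
orientation: [0.998, 0.057, -0.003, -0.001]
contact_force: [0.0, -0.4, 0.7]
grip_width: -0.005
grip_force: 0.0
```

Emit:
{"name": "play_rows", "arguments": {"grip": [1, 1, 1, 1, 1, 1, 1, 1], "travel": [[-0.2, -0.024, 0], [-0.2, -0.024, 0], [-0.2, -0.024, 0], [-0.2, -0.024, 0], [-0.2, -0.024, 0], [-0.2, -0.024, 0], [-0.05, -0.006, 0], [-0.05, -0.006, 0]], "angular": [[0, 0, 0], [0, 0, 0], [0, 0, 0], [0, 0, 0], [0, 0, 0], [0, 0, 0], [0, 0, 0], [0, 0, 0]]}}

```text
clock: 4.25
eef_pos: [0.5463, -0.1986, 0.2677]
orientation: [0.998, 0.058, 0.003, 0.001]
contact_force: [5.9, -0.9, -3.5]
grip_width: -0.001
grip_force: 2.6
```

Emit:
{"name": "play_rows", "arguments": {"grip": [1, 1, 1, 1], "travel": [[-0.05, -0.006, 0], [-0.05, -0.006, 0], [0, 0, 0], [0, 0, 0]], "angular": [[0, 0, 0], [0, 0, 0], [0, 0, 0], [0, 0, 0]]}}

```text
clock: 4.58
eef_pos: [0.5409, -0.1987, 0.2668]
orientation: [0.998, 0.059, 0.006, 0.001]
contact_force: [17.2, -0.2, -6.0]
grip_width: -0.006
grip_force: 8.7
```

Emit:
{"name": "play_rows", "arguments": {"grip": [1, 1, 1, 0, -0.2, -0.2, -0.2, -0.2, -0.2, -0.2], "travel": [[0.25, 0.03, 0], [0.25, 0.03, 0], [0, 0, 0.4], [0, 0, 0.4], [0, 0, 0.4], [0, 0, 0.3], [0, -0.45, 0], [0, -0.45, 0], [0, 0, 0], [0, 0, 0]], "angular": [[0, 0, 0], [0, 0, 0], [0, 0, 0], [0, 0, 0], [0, 0, 0], [0, 0, 0], [0, 0, 0], [0, 0, 0], [0, 0, 0], [0, 0, 0]]}}

```text
clock: 5.42
eef_pos: [0.5777, -0.2678, 0.3851]
orientation: [0.998, 0.057, 0.0, 0.0]
contact_force: [-0.0, 0.2, 0.3]
grip_width: 0.602
grip_force: 0.0
```

```bash
python3 - <<'E'
from h import *
c=camera("wrist"); save(c,"w2"); W=pts(c); print(pose()[:2],r.sense()["grip_width"])
for l in("lever_knob","plate_die","die","corner_plate"):
    for d in trace(l,"wrist"): print(l,round(d["score"],2),np.round(d["box"]),np.round(np.nanmedian(W[d["mask"]],0),4))
m=(W[...,2]>.064)&(W[...,2]<.085)&(abs(W[...,0]-.578)<.06)&(abs(W[...,1]+.281)<.055)
print("boss top",m.sum(),np.nanmean(W[m],0),cv2.minAreaRect(W[m][:,:2].astype(np.float32)*1000))
E
```

```text
(array([ 0.57791025, -0.26660045,  0.38488231]), np.float64(0.11527371035933279)) 0.6029172709888333
lever_knob 0.84 [191. 180. 227. 276.] [ 0.5383 -0.2021  0.0776]
plate_die 0.75 [257. 157. 343. 233.] [ 0.5704 -0.296   0.0477]
die 0.95 [190.  99. 370. 274.] [ 0.6021 -0.25    0.0444]
corner_plate 0.57 [  1.  83.  21. 126.] [0.6301 0.027  0.0068]
boss top 438 [ 0.56062792 -0.30843789  0.06926727] ((560.0020141601562, -308.860595703125), (20.15030860900879, 20.203170776367188), 5.962677955627441)
```

View pics/w2.png

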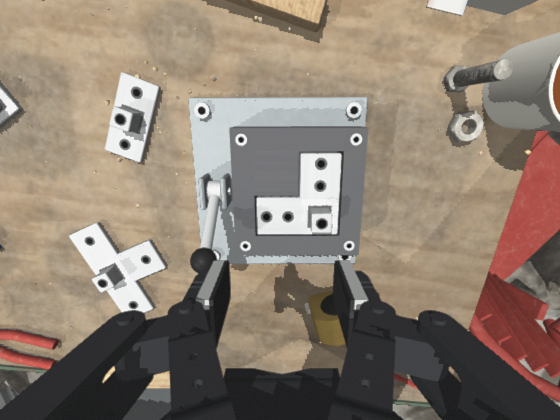

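The lever is over and the plate has risen: knob at (203,260), boss at (320,218), boss top at z=0.069 against 0.070 expected. I'll grip the boss.

Emit:
{"name": "play_rows", "arguments": {"grip": [0, 0, 0, 0, 0, 0, 0, 0, 0, 1, 1, 1, 1, 1, 1], "travel": [[-0.22, -0.525, 0], [0, 0, 0], [0, 0, -0.4], [0, 0, -0.4], [0, 0, -0.4], [0, 0, -0.4], [0, 0, -0.2], [0, 0, -0.19], [0, 0, 0], [0, 0, 0], [0, 0, 0], [0, 0, 0], [0, 0, 0], [0, 0, 0], [0, 0, 0]], "angular": [[0, 0, 0], [0, 0, 0], [0, 0, 0], [0, 0, 0], [0, 0, 0], [0, 0, 0], [0, 0, 0], [0, 0, 0], [0, 0, 0], [0, 0, 0], [0, 0, 0], [0, 0, 0], [0, 0, 0], [0, 0, 0], [0, 0, 0]]}}

```text
clock: 6.92
eef_pos: [0.5623, -0.3054, 0.2273]
orientation: [0.998, 0.058, 0.002, 0.002]
contact_force: [0.9, -5.1, -0.5]
grip_width: 0.218
grip_force: 61.2
```

Emit:
{"name": "play_rows", "arguments": {"grip": [1, 1, 1, 1, 1, 1, 1, 1], "travel": [[0, 0, 0.1], [0, 0, 0.2], [0, 0, 0.4], [0, 0, 0.4], [0, 0, 0.4], [0, 0, 0.4], [0, 0, 0], [0, 0, 0]], "angular": [[0, 0, 0], [0, 0, 0], [0, 0, 0], [0, 0, 0], [0, 0, 0], [0, 0, 0], [0, 0, 0], [0, 0, 0]]}}

```text
clock: 7.58
eef_pos: [0.5619, -0.3041, 0.3812]
orientation: [0.998, 0.059, 0.003, 0.002]
contact_force: [0.1, 0.2, -3.2]
grip_width: 0.216
grip_force: 61.1
```

```bash
cat >> h.py <<'E'
def ray(c,uv,z):
    uv=np.asarray(uv,float); d=np.stack([(uv[:,0]-c["cx"])/c["fx"],(uv[:,1]-c["cy"])/c["fy"],np.ones(len(uv))],-1)@R.from_quat(c["orientation"]).as_matrix().T
    p=np.array(c["position"]); return (p+d*((z-p[2])/d[:,2:]))[:,:2]
def floor_pts(c,box=None,z=.006):
    """contour of tray floor (bright orange wood) in world xy"""
    hsv=cv2.cvtColor(c["color"],cv2.COLOR_RGB2HSV)
    m=cv2.inRange(hsv,(8,110,135),(17,255,255))
    m=cv2.morphologyEx(m,cv2.MORPH_CLOSE,np.ones((5,5)))
    n,lab,st,_=cv2.connectedComponentsWithStats(m); return lab,st
E
python3 - <<'E'
from h import *
s=r.sense(); print(s["eef_pos"],s["contact_force"],s["grip_width"],s["grip_force"])
c=camera("top"); save(c,"top1"); 
hsv=cv2.cvtColor(c["color"],cv2.COLOR_RGB2HSV)
for uv in((160,238),(165,225),(150,260),(127,238),(195,250),(100,150),(220,290)): print(uv,hsv[uv[1],uv[0]])
lab,st=floor_pts(c); k=1+np.argsort(-st[1:,4])[:3]; print(st[k])
for i in range(235,240): print([tuple(hsv[i,u]) for u in range(128,140)][::2])
E
```

```text
[ 0.56193442 -0.30406871  0.3812247 ] [ 0.07030588  0.16104968 -3.19721143] 0.21644502245646702 61.09624743461609
(160, 238) [ 14 150 165]
(165, 225) [ 14 151 171]
(150, 260) [ 14 150 172]
(127, 238) [ 17  68 117]
(195, 250) [ 18  65 129]
(100, 150) [105 144 131]
(220, 290) [ 18  71 115]
[[ 131  194   58   83 3285]
 [  63  192   34   31  535]
 [ 167  162   37   17  263]]
[(np.uint8(18), np.uint8(63), np.uint8(118)), (np.uint8(18), np.uint8(60), np.uint8(124)), (np.uint8(16), np.uint8(72), np.uint8(120)), (np.uint8(12), np.uint8(155), np.uint8(99)), (np.uint8(12), np.uint8(173), np.uint8(65)), (np.uint8(13), np.uint8(154), np.uint8(139))]
[(np.uint8(17), np.uint8(61), np.uint8(117)), (np.uint8(18), np.uint8(62), np.uint8(124)), (np.uint8(15), np.uint8(81), np.uint8(117)), (np.uint8(12), np.uint8(160), np.uint8(99)), (np.uint8(11), np.uint8(172), np.uint8(55)), (np.uint8(13), np.uint8(154), np.uint8(141))]
[(np.uint8(17), np.uint8(62), np.uint8(115)), (np.uint8(17), np.uint8(52), np.uint8(127)), (np.uint8(14), np.uint8(87), np.uint8(114)), (np.uint8(12), np.uint8(156), np.uint8(100)), (np.uint8(12), np.uint8(159), np.uint8(48)), (np.uint8(13), np.uint8(152), np.uint8(141))]
[(np.uint8(17), np.uint8(63), np.uint8(118)), (np.uint8(18), np.uint8(50), np.uint8(128)), (np.uint8(14), np.uint8(96), np.uint8(109)), (np.uint8(12), np.uint8(154), np.uint8(101)), (np.uint8(14), np.uint8(172), np.uint8(52)), (np.uint8(13), np.uint8(154), np.uint8(141))]
[(np.uint8(18), np.uint8(60), np.uint8(120)), (np.uint8(18), np.uint8(53), np.uint8(126)), (np.uint8(13), np.uint8(109), np.uint8(108)), (np.uint8(12), np.uint8(157), np.uint8(99)), (np.uint8(12), np.uint8(155), np.uint8(61)), (np.uint8(13), np.uint8(154), np.uint8(151))]
```

```bash
cat >> h.py <<'E'
def tray_fit(c,guess=(.497,.306,-.2),z=.016,rad=.2,wall=True):
    """line-fit tray rim via saturated brown mask: fits outer 240x152 + cleats at rim top plane by SDF"""
    hsv=cv2.cvtColor(c["color"],cv2.COLOR_RGB2HSV); m=cv2.inRange(hsv,(6,110,20),(17,255,255))
    v,u=np.nonzero(m); P=ray(c,np.c_[u,v],z); k=(np.hypot(P[:,0]-guess[0],P[:,1]-guess[1])<rad)
    return P[k]
E
python3 - <<'E'
from h import *
c=camera("top"); P=tray_fit(c)
def cost(a):
    q=np.abs((P-a[:2])@rot(a[2])); 
    return np.sum(-((q[:,0]<.120)&(q[:,1]<.076))*1.0)
# median edges in rotated frame
best=None
from scipy.optimize import minimize_scalar
def width(t):
    q=P@rot(t); lo,hi=np.percentile(q[:,1],[1,99]); return hi-lo
t=min(np.arange(-.3,-.1,.005),key=width); q=P@rot(t)
print(len(P),t,np.percentile(q[:,0],[.5,2,98,99.5]),np.percentile(q[:,1],[.5,2,98,99.5]))
for ax in(0,1):
    h,e=np.histogram(q[:,ax],60); print(np.round(e[:-1],4)[h>0][[0,-1]]); print(h)
# floor mask
lab,st=floor_pts(c); v,u=np.nonzero(lab==1+np.argmax(st[1:,4])); F=ray(c,np.c_[u,v],.006); print("floor",cv2.minAreaRect(F.astype(np.float32)*1000))
# die for bias check
d=trace("die","top")[0]; 
E
```

```text
4566 -0.16499999999999987 [0.31958249 0.32741638 0.56927962 0.57779851] [0.30389277 0.30635257 0.4527457  0.45516625]
[0.3164 0.5766]
[35 38 45 77 78 84 85 83 83 84 82 83 83 84 81 85 81 82 82 82 82 80 82 81
 81 80 83 78 82 80 81 81 80 78 83 77 79 80 84 81 83 85 81 76 77 77 86 76
 77 77 76 82 79 77 76 72 68 42 35 34]
[0.303  0.5721]
[126 131 133 133 126 124 131 132 132 142 143 144 145 145 143 144 146 144
 145 143 145 144 143 144 135 131 132 130 124 126 132 129 129  56   0   0
   0   0   0   0   0   0   0   0   0   0   0   0   0   0   0   0   0   0
   0   0   0   2   5   7]
floor ((508.01019287109375, 301.5633544921875), (128.89195251464844, 224.62725830078125), 80.49727630615234)
```

Tray at about (0.505, 0.300) with yaw -0.165; its measured outer width of 152 mm matches.

Plan in the tray frame, as origins in mm and yaw relative to the tray:

| Plate | x | y | Yaw |
|---|---|---|---|
| plate_die | -65 | -21.3 | 0 |
| corner_plate | +33 | -21.3 | 0 |
| tee_plate | -38 | +21.3 | 180° |
| short_plate_1 | +85 | +21.3 | 90° |

Only the y gaps are tight.

Emit:
{"name": "play_rows", "arguments": {"grip": [1, 1, 1, 1, 1, 1, 1, 1, 1, 1, 1, 1, 1, 1, 1, 1, 1], "travel": [[-0.124, 0.48, 0], [-0.124, 0.48, 0], [-0.124, 0.48, 0], [-0.124, 0.48, 0], [-0.124, 0.48, 0], [-0.124, 0.48, 0], [-0.124, 0.48, 0], [-0.124, 0.48, 0], [-0.124, 0.48, 0], [-0.124, 0.48, 0], [-0.124, 0.48, 0], [-0.124, 0.48, 0], [-0.124, 0.48, 0], [-0.124, 0.48, 0], [-0.124, 0.48, 0], [0, 0, 0], [0, 0, 0]], "angular": [[0, 0, -0.018], [0, 0, -0.018], [0, 0, -0.018], [0, 0, -0.018], [0, 0, -0.018], [0, 0, -0.018], [0, 0, -0.018], [0, 0, -0.018], [0, 0, -0.018], [0, 0, -0.018], [0, 0, -0.018], [0, 0, -0.018], [0, 0, -0.018], [0, 0, -0.018], [0, 0, -0.018], [0, 0, 0], [0, 0, 0]]}}

```text
clock: 9.15
eef_pos: [0.4121, 0.2735, 0.3744]
orientation: [0.997, -0.081, -0.002, 0.001]
contact_force: [-0.3, -0.6, -2.7]
grip_width: 0.219
grip_force: 61.0
```

```bash
python3 - <<'E'
from h import *
s=r.sense(); print(pose(),s["grip_width"],s["contact_force"]); c=camera("wrist"); save(c,"w3")
W=pts(c)
for d in trace("tray","wrist"): print(d["score"],d["box"])
E
```

```text
(array([0.41208362, 0.27346789, 0.37440062]), np.float64(-0.1612155757746258), array([[ 0.98702767, -0.1605095 , -0.00361649],
       [-0.16051729, -0.98703105, -0.00197717],
       [-0.00325223,  0.00253203, -0.99999151]])) 0.21933498399616397 [-0.32391125 -0.62276087 -2.68959779]
0.96 [149.6, 0.0, 317.8, 226.6]
```

View pics/w3.png

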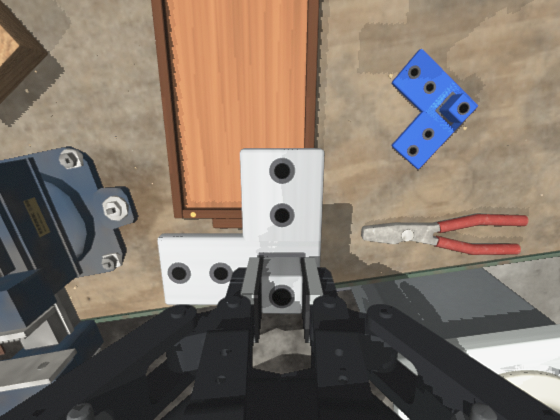

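The plate is held square to the tray. The tray floor is at (245,100) and the plate at (280,230). I'll lower it.

Emit:
{"name": "play_rows", "arguments": {"grip": [1, 1, 1, 1, 1, 1, 1, 1, 1, 1], "travel": [[0.006, -0.025, -0.4], [0, 0, -0.4], [0, 0, -0.4], [0, 0, -0.4], [0, 0, -0.3], [0, 0, -0.1], [0, 0, -0.1], [0, 0, -0.05], [0, 0, 0], [0, 0, 0]], "angular": [[0, 0, -0.004], [0, 0, 0], [0, 0, 0], [0, 0, 0], [0, 0, 0], [0, 0, 0], [0, 0, 0], [0, 0, 0], [0, 0, 0], [0, 0, 0]]}}

```text
clock: 10.08
eef_pos: [0.4142, 0.2697, 0.2063]
orientation: [0.996, -0.085, 0.001, -0.001]
contact_force: [0.2, -0.3, -2.4]
grip_width: 0.217
grip_force: 61.0
```

Emit:
{"name": "play_rows", "arguments": {"grip": [1, 1, 1, 1, 1, 1], "travel": [[-0.018, 0.02, 0], [0, 0, -0.04], [0, 0, -0.04], [0, 0, -0.04], [0, 0, -0.02], [0, 0, 0]], "angular": [[0, 0, 0], [0, 0, 0], [0, 0, 0], [0, 0, 0], [0, 0, 0], [0, 0, 0]]}}

```text
clock: 10.58
eef_pos: [0.412, 0.2713, 0.1931]
orientation: [0.996, -0.085, -0.0, 0.0]
contact_force: [0.1, -1.0, -1.0]
grip_width: 0.216
grip_force: 61.1
```

Emit:
{"name": "play_rows", "arguments": {"grip": [0.3, 0.1, 0.1, 0.1, 0.1, 0.1, 0.1, 0.1, 0.1, 0.1, 0.1, 0.1, 0.1], "travel": [[0, 0, 0], [0, 0, 0], [0, 0, 0], [0, 0, 0.3], [0, 0, 0.4], [0, 0, 0.4], [0.3, 0.1, 0.4], [0.3, 0.1, 0.4], [0.3, 0.1, 0.4], [0.3, 0.1, 0.4], [0, 0, 0], [0, 0, 0], [0, 0, 0]], "angular": [[0, 0, 0], [0, 0, 0], [0, 0, 0], [0, 0, 0], [0, 0, 0], [0, 0, 0], [0, 0, 0], [0, 0, 0], [0, 0, 0], [0, 0, 0], [0, 0, 0], [0, 0, 0], [0, 0, 0]]}}

```text
clock: 11.67
eef_pos: [0.5081, 0.3032, 0.4085]
orientation: [0.996, -0.085, -0.001, 0.0]
contact_force: [-0.6, 0.2, -0.4]
grip_width: 0.452
grip_force: 0.0
```

```bash
cat >> h.py <<'E'
def bosses(W,top,c0=None,rad=.3,tol=.007):
    """20 mm squares at height top: world centre, angle deg"""
    m=(abs(W[...,2]-top)<tol)
    if c0 is not None: m&=np.hypot(W[...,0]-c0[0],W[...,1]-c0[1])<rad
    n,lab,st,_=cv2.connectedComponentsWithStats(m.astype(np.uint8)); out=[]
    for k in range(1,n):
        if st[k,4]>60:
            P=W[lab==k][:,:2].astype(np.float32)*1000; (x,y),(w,h),a=cv2.minAreaRect(P)
            out.append((round(x/1000,4),round(y/1000,4),round(w,1),round(h,1),round(a,1),int(st[k,4])))
    return out
E
python3 - <<'E'
from h import *
print(pose()[:2]); c=camera("wrist"); save(c,"w4"); W=pts(c); np.savez("w4.npz",W=W,**{k:c[k] for k in c})
print(bosses(W,.036,(.5,.3),.15))
m=np.isfinite(W[...,2])&(W[...,2]>.1)&(W[...,1]>.38)&(W[...,1]<.6)
print("tall near y+",m.sum(),[np.round(np.nanpercentile(W[m][:,i],[1,50,99]),3) for i in range(3)] if m.any() else 0)
E
```

```text
(array([0.5080816 , 0.30322802, 0.40853928]), np.float64(-0.17010717976440196))
[(0.41, 0.271, 19.7, 19.7, 81.1, 195)]
tall near y+ 6905 [array([0.299, 0.426, 0.691]), array([0.444, 0.537, 0.588]), array([0.1  , 0.111, 0.132])]
```

View pics/w4.png

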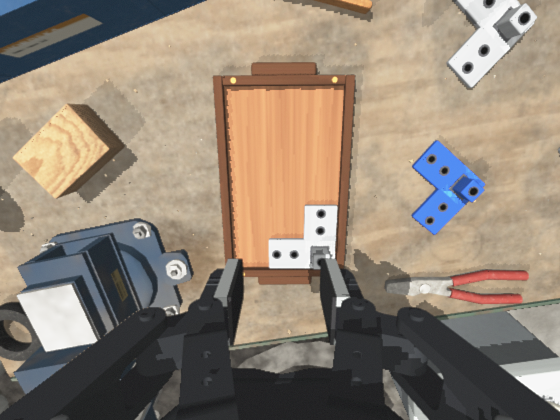

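The plate lies in the tray's near, -y corner with its boss at (320,257). The tray floor spans about (228-345, 88-268). Next I'll rectify and measure the gaps.

```bash
cat >> h.py <<'E'
TR=np.array([.5055,.300]); TY=-.165
def ortho(c,z,s=.0005,hx=.135,hy=.09,t=None,yaw=None):
    """rectified picture at plane z in tray frame; index [i,j] -> x=-hx+i*s, y=-hy+j*s"""
    t=TR if t is None else t; yaw=TY if yaw is None else yaw
    X,Y=np.meshgrid(np.arange(-hx,hx,s),np.arange(-hy,hy,s),indexing="ij")
    P=np.stack([X,Y],-1)@rot(yaw).T+t
    P=np.concatenate([P,np.full(X.shape+(1,),z)],-1)-np.array(c["position"])
    q=P@R.from_quat(c["orientation"]).as_matrix()
    return cv2.remap(c["color"],(q[...,0]/q[...,2]*c["fx"]+c["cx"]).astype(np.float32),(q[...,1]/q[...,2]*c["fy"]+c["cy"]).astype(np.float32),cv2.INTER_LINEAR)
E
python3 - <<'E'
from h import *
c=dict(np.load("w4.npz"))
f=lambda z:ortho(c,z).astype(float).mean(2)
def show(p,lo,n,step): print(" ".join(f"{lo+i*step:.1f}:{p[i]:.0f}" for i in range(n)))
for z in(.006,.016):
  g=f(z); s=.5
  for name,a,b in(("A",20,60),("B",60,95)):
    p=g[int((135+a)/s):int((135+b)/s)].mean(0); d=np.gradient(p)
    for lo,hi in((-82,-58),(58,82)):
        i0=int((90+lo)/s);i1=int((90+hi)/s); print(z,name,lo); show(p[i0:i1:2],lo,(i1-i0)//2,1)
  p=g[:,int((90-20)/s):int((90+40)/s)].mean(1)
  i0=int((135+102)/s);i1=int((135+128)/s); print(z,"xend"); show(p[i0:i1:2],102,26,1)
g=f(.014)
print("plate top: y profile"); p=g[int((135-50)/s):int((135-28)/s)].mean(0); i0=int((90-70)/s); show(p[i0:i0+100:1],-70,100,.5)
print("x profile upper edge"); p=g[:,int((90-58)/s):int((90-50)/s)].mean(1); i0=int((135-35)/s); show(p[i0:i0+40],-35,40,.5)
E
```

```text
0.006 A -82
-82.0:155 -81.0:154 -80.0:140 -79.0:112 -78.0:89 -77.0:93 -76.0:99 -75.0:101 -74.0:102 -73.0:102 -72.0:102 -71.0:101 -70.0:101 -69.0:96 -68.0:79 -67.0:74 -66.0:117 -65.0:162 -64.0:173 -63.0:175 -62.0:174 -61.0:172 -60.0:170 -59.0:168
0.006 A 58
58.0:179 59.0:173 60.0:169 61.0:168 62.0:160 63.0:134 64.0:105 65.0:85 66.0:62 67.0:50 68.0:70 69.0:95 70.0:102 71.0:103 72.0:103 73.0:103 74.0:102 75.0:101 76.0:101 77.0:114 78.0:146 79.0:166 80.0:169 81.0:169
0.006 B -82
-82.0:154 -81.0:153 -80.0:141 -79.0:113 -78.0:89 -77.0:94 -76.0:102 -75.0:104 -74.0:103 -73.0:103 -72.0:103 -71.0:103 -70.0:102 -69.0:98 -68.0:79 -67.0:74 -66.0:118 -65.0:165 -64.0:173 -63.0:174 -62.0:173 -61.0:170 -60.0:167 -59.0:163
0.006 B 58
58.0:177 59.0:172 60.0:168 61.0:167 62.0:160 63.0:134 64.0:105 65.0:87 66.0:64 67.0:49 68.0:70 69.0:97 70.0:105 71.0:106 72.0:105 73.0:104 74.0:104 75.0:103 76.0:102 77.0:114 78.0:150 79.0:171 80.0:172 81.0:170
0.006 xend
102.0:172 103.0:172 104.0:167 105.0:145 106.0:114 107.0:104 108.0:98 109.0:70 110.0:74 111.0:95 112.0:103 113.0:104 114.0:104 115.0:103 116.0:102 117.0:
[... 2040 characters left out ...]
-34.0:244 -33.5:244 -33.0:244 -32.5:244 -32.0:243 -31.5:243 -31.0:242 -30.5:242 -30.0:242 -29.5:242 -29.0:242 -28.5:242 -28.0:243 -27.5:243 -27.0:244 -26.5:244 -26.0:244 -25.5:241 -25.0:222 -24.5:203 -24.0:190 -23.5:181 -23.0:175 -22.5:175 -22.0:176 -21.5:177 -21.0:178 -20.5:178
x profile upper edge
-35.0:241 -34.5:241 -34.0:241 -33.5:242 -33.0:242 -32.5:243 -32.0:243 -31.5:243 -31.0:243 -30.5:243 -30.0:243 -29.5:243 -29.0:243 -28.5:244 -28.0:243 -27.5:240 -27.0:236 -26.5:212 -26.0:186 -25.5:166 -25.0:155 -24.5:145 -24.0:147 -23.5:151 -23.0:154 -22.5:154 -22.0:154 -21.5:154 -21.0:154 -20.5:155 -20.0:157 -19.5:158 -19.0:162 -18.5:165 -18.0:167 -17.5:169 -17.0:170 -16.5:170 -16.0:170 -15.5:170
```

```bash
python3 - <<'E'
from h import *
print(r.sense()["joints"],pose()[1])
c=camera("top"); W=pts(c)
for l,b in(("corner_plate","L"),("tee_plate","T"),("short_plate_1","S")):
    for d in trace(l,"top"):
        v,u=np.nonzero(d["mask"]); P=ray(c,np.c_[u,v],.008); q=np.c_[P,np.full(len(P),.008)]
        if d["score"]<.5: continue
        print(l,round(d["score"],2),np.round(d["box"]),np.round(P.mean(0),3),[np.round(x,3) for x in fit(b,q[None],P.mean(0),0,.1,rad=.12)])
E
```

```text
[4.80782247e-01 6.93787545e-02 1.24798778e+00 2.64690159e-05
 1.82694243e+00 2.22150382e+00] -0.16992034205897216
corner_plate 0.96 [213. 232. 241. 268.] [0.465 0.113] [np.float64(0.467), np.float64(0.123), np.float64(0.73), np.float64(0.055), array([0.465, 0.092])]
corner_plate 0.58 [230. 176. 254. 216.] [0.633 0.065] [np.float64(0.634), np.float64(0.075), np.float64(0.702), np.float64(0.175), array([0.631, 0.044])]
tee_plate 0.93 [273. 238. 308. 278.] [ 0.451 -0.08 ] [np.float64(0.457), np.float64(-0.089), np.float64(-2.605), np.float64(0.182), array([ 0.446, -0.07 ])]
tee_plate 0.57 [288. 176. 306. 207.] [ 0.633 -0.098] [np.float64(0.642), np.float64(-0.11), np.float64(-3.075), np.float64(8.034), array([ 0.64 , -0.088])]
short_plate_1 0.92 [286. 175. 304. 209.] [ 0.632 -0.098] [np.float64(0.631), np.float64(-0.098), np.float64(-0.245), np.float64(0.15), array([ 0.631, -0.098])]
```

Emit:
{"name": "play_rows", "arguments": {"grip": [0, 0, 0, 0, 0, 0, 0, 0, 0, 0, 0, 0], "travel": [[0.12, -0.31, 0], [0.12, -0.31, 0], [0.12, -0.31, 0], [0.12, -0.31, 0], [0.12, -0.31, 0], [0.12, -0.31, 0], [0.12, -0.31, 0], [0.12, -0.31, 0], [0.12, -0.31, 0], [0, 0, 0], [0, 0, 0], [0, 0, 0]], "angular": [[0, 0, 0.1], [0, 0, 0.1], [0, 0, 0.1], [0, 0, 0.1], [0, 0, 0.1], [0, 0, 0.1], [0, 0, 0.1], [0, 0, 0.1], [0, 0, 0.1], [0, 0, 0], [0, 0, 0], [0, 0, 0]]}}

```text
clock: 12.92
eef_pos: [0.5942, 0.0803, 0.4092]
orientation: [0.927, 0.376, -0.0, -0.0]
contact_force: [-0.5, 0.2, 0.6]
grip_width: 0.496
grip_force: 0.0
```

```bash
python3 - <<'E'
from h import *
print(pose()[:2],r.sense()["joints"]); c=camera("wrist"); save(c,"w5"); W=pts(c); np.savez("w5.npz",W=W,**{k:c[k] for k in c})
print(bosses(W,.030))
for l,b in(("corner_plate","L"),("tee_plate","T"),("short_plate_1","S")):
    for d in trace(l,"wrist"):
        v,u=np.nonzero(d["mask"]); P=ray(c,np.c_[u,v],.008); q=np.c_[P,np.full(len(P),.008)]
        if d["score"]<.4: continue
        print(l,round(d["score"],2),np.round(d["box"]),[np.round(x,3) for x in fit(b,q[None],P.mean(0),0,.1,rad=.12)])
a=c["color"][:,:,::-1]; cv2.imwrite("pics/w5c.png",a)
E
```

```text
(array([0.59416477, 0.08033509, 0.40917528]), np.float64(0.7708996654405756)) [7.75201160e-02 9.11545839e-02 1.22267716e+00 4.95909065e-04
 1.82838452e+00 8.77543027e-01]
[(0.7435, 0.1416, 20.5, 66.5, 2.9, 239), (0.7951, -0.098, 355.7, 103.7, 89.1, 7328), (0.7993, 0.037, 30.9, 8.1, 86.7, 199), (0.41, 0.271, 20.2, 21.0, 79.2, 452), (0.6315, 0.043, 20.3, 20.0, 40.1, 324), (0.4656, 0.0892, 20.7, 19.6, 41.3, 283), (0.632, -0.1009, 20.1, 19.8, 74.7, 283), (0.6339, -0.2738, 21.7, 126.3, 7.1, 273), (0.4456, -0.0733, 21.2, 19.7, 29.5, 230)]
corner_plate 0.96 [272. 127. 347. 200.] [np.float64(0.635), np.float64(0.074), np.float64(0.686), np.float64(0.013), array([0.632, 0.043])]
corner_plate 0.86 [157. 199. 222. 261.] [np.float64(0.469), np.float64(0.12), np.float64(0.723), np.float64(0.019), array([0.467, 0.089])]
tee_plate 0.84 [264. 293. 333. 367.] [np.float64(0.459), np.float64(-0.09), np.float64(-2.607), np.float64(0.036), array([ 0.447, -0.071])]
short_plate_1 0.73 [368. 228. 438. 284.] [np.float64(0.633), np.float64(-0.1), np.float64(2.885), np.float64(0.129), array([ 0.633, -0.1  ])]
```

View pics/w5c.png

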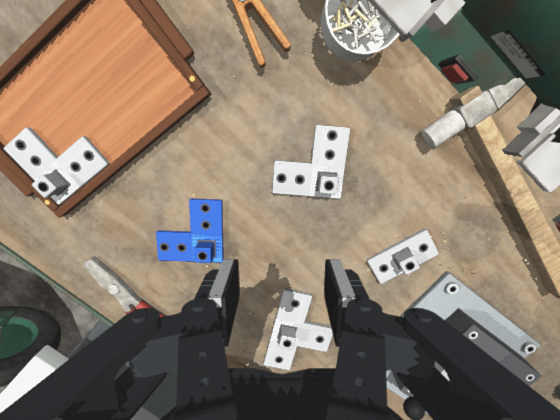

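The steel corner plate is at (318,165) and the blue look-alike at (205,232). The tee is at (298,330) and the short plate at (403,256). I'll pick the steel corner by its boss at world (0.632, 0.043), yaw 0.693.

Emit:
{"name": "play_rows", "arguments": {"grip": [0, 0, 0, 0, 0, 0, 0, 0, 0, 0, 0, 0], "travel": [[0.236, -0.23, 0], [0.236, -0.23, 0], [0, 0, -0.4], [0, 0, -0.4], [0, 0, -0.4], [0, 0, -0.4], [0, 0, -0.4], [0, 0, -0.3], [0, 0, -0.2], [0, 0, -0.1], [0, 0, 0], [0, 0, 0]], "angular": [[0, 0, -0.037], [0, 0, -0.037], [0, 0, 0], [0, 0, 0], [0, 0, 0], [0, 0, 0], [0, 0, 0], [0, 0, 0], [0, 0, 0], [0, 0, 0], [0, 0, 0], [0, 0, 0]]}}

```text
clock: 14.12
eef_pos: [0.6324, 0.0437, 0.2022]
orientation: [0.94, 0.341, 0.0, 0.0]
contact_force: [-0.7, 0.4, 0.5]
grip_width: 0.5
grip_force: 0.0
```

Emit:
{"name": "play_rows", "arguments": {"grip": [0, 0, 0, 1, 1, 1, 1, 1, 1], "travel": [[0, 0, -0.1], [0, 0, -0.09], [0, 0, 0], [0, 0, 0], [0, 0, 0], [0, 0, 0], [0, 0, 0], [0, 0, 0], [0, 0, 0]], "angular": [[0, 0, 0], [0, 0, 0], [0, 0, 0], [0, 0, 0], [0, 0, 0], [0, 0, 0], [0, 0, 0], [0, 0, 0], [0, 0, 0]]}}

```text
clock: 14.87
eef_pos: [0.6325, 0.0433, 0.1868]
orientation: [0.94, 0.341, 0.0, 0.0]
contact_force: [-0.3, -0.0, 1.7]
grip_width: 0.215
grip_force: 61.6
```

Emit:
{"name": "play_rows", "arguments": {"grip": [1, 1, 1, 1, 1, 1, 1, 1, 1, 1, 1, 1, 1, 1, 1], "travel": [[0, 0, 0.2], [0, 0, 0.4], [0, 0, 0.4], [0, 0, 0.4], [0, 0, 0.4], [-0.193, 0.331, 0], [-0.193, 0.331, 0], [-0.193, 0.331, 0], [-0.193, 0.331, 0], [-0.193, 0.331, 0], [-0.193, 0.331, 0], [-0.193, 0.331, 0], [-0.193, 0.331, 0], [0, 0, 0], [0, 0, 0]], "angular": [[0, 0, 0], [0, 0, 0], [0, 0, 0], [0, 0, 0], [0, 0, 0], [0, 0, -0.1025], [0, 0, -0.1025], [0, 0, -0.1025], [0, 0, -0.1025], [0, 0, -0.1025], [0, 0, -0.1025], [0, 0, -0.1025], [0, 0, -0.1025], [0, 0, 0], [0, 0, 0]]}}

```text
clock: 16.12
eef_pos: [0.5079, 0.2564, 0.3296]
orientation: [0.997, -0.08, -0.0, 0.0]
contact_force: [-0.1, -1.0, -2.6]
grip_width: 0.215
grip_force: 61.0
```

Emit:
{"name": "play_rows", "arguments": {"grip": [1, 1, 1, 1, 1, 1, 1, 1], "travel": [[0.016, -0.018, 0], [0, 0, -0.4], [0, 0, -0.4], [0, 0, -0.4], [0, 0, -0.25], [0, 0, -0.09], [0, 0, 0], [0, 0, 0]], "angular": [[0, 0, -0.005], [0, 0, 0], [0, 0, 0], [0, 0, 0], [0, 0, 0], [0, 0, 0], [0, 0, 0], [0, 0, 0]]}}

```text
clock: 16.78
eef_pos: [0.5109, 0.2529, 0.2077]
orientation: [0.996, -0.085, 0.0, -0.0]
contact_force: [-0.6, -0.4, -2.4]
grip_width: 0.218
grip_force: 61.1
```

Emit:
{"name": "play_rows", "arguments": {"grip": [1, 1, 1, 1, 1, 1], "travel": [[-0.02, 0.022, 0], [0, 0, -0.05], [0, 0, -0.05], [0, 0, -0.05], [0, 0, -0.03], [0, 0, 0]], "angular": [[0, 0, 0.003], [0, 0, 0], [0, 0, 0], [0, 0, 0], [0, 0, 0], [0, 0, 0]]}}

```text
clock: 17.28
eef_pos: [0.5084, 0.2555, 0.1928]
orientation: [0.997, -0.083, 0.0, -0.0]
contact_force: [-1.2, 0.3, -1.0]
grip_width: 0.213
grip_force: 61.4
```

Emit:
{"name": "play_rows", "arguments": {"grip": [0.3, 0.1, 0.1, 0.1, 0.1, 0.1, 0.1, 0.1, 0.1, 0.1, 0.1, 0.1, 0.1], "travel": [[0, 0, 0], [0, 0, 0], [0, 0, 0], [0, 0, 0.3], [0, 0, 0.4], [0, 0, 0.4], [0, 0.15, 0.4], [0, 0.15, 0.4], [0, 0.15, 0.4], [0, 0.15, 0.4], [0, 0, 0], [0, 0, 0], [0, 0, 0]], "angular": [[0, 0, 0], [0, 0, 0], [0, 0, 0], [0, 0, 0], [0, 0, 0], [0, 0, 0], [0, 0, 0], [0, 0, 0], [0, 0, 0], [0, 0, 0], [0, 0, 0], [0, 0, 0], [0, 0, 0]]}}

```text
clock: 18.37
eef_pos: [0.5085, 0.3035, 0.4081]
orientation: [0.997, -0.083, -0.0, 0.0]
contact_force: [0.0, -0.5, -0.8]
grip_width: 0.453
grip_force: 0.0
```

```bash
cat >> h.py <<'E'
def packed(c,z=.014):
    """bright plates in tray frame: fit L's/T/S around given boss; returns white mask ortho"""
    a=ortho(c,z); hsv=cv2.cvtColor(a,cv2.COLOR_RGB2HSV)
    return cv2.inRange(hsv,(0,0,150),(180,60,255)),a
def intray(xy): return (np.asarray(xy)-TR)@rot(TY)
E
python3 - <<'E'
from h import *
print(pose()[:2]); c=camera("wrist"); save(c,"w6"); W=pts(c); np.savez("w6.npz",W=W,**{k:c[k] for k in c})
for b in bosses(W,.036,(.5,.3),.15): print(b, np.round(intray(b[:2])*1000,1), b[4]-90-np.degrees(TY))
m,a=packed(c); n,lab,st,_=cv2.connectedComponentsWithStats(m)
for k in range(1,n):
    if st[k,4]>4000:
        i,j=np.nonzero(lab==k); P=np.c_[i*.5-135,j*.5-90]/1000; q=np.c_[P,np.full(len(P),.01)]
        print([np.round(x,4) for x in fit("L",q[None],P.mean(0),0,.1,rad=.12,guess=0)])
for u,v in((.64,.07),): pass
E
```

```text
(array([0.50848921, 0.30347294, 0.40813118]), np.float64(-0.16561725795530238))
(0.5078, 0.2552, 19.9, 20.0, 81.9, 347) [  9.6 -43.8] 1.3538036196585885
(0.4098, 0.2712, 19.5, 19.9, 81.5, 185) [-89.7 -44.1] 0.9538036196585828
[np.float64(-0.0649), np.float64(-0.0219), np.float64(0.0452), np.float64(1.0584), array([-0.0859, -0.0449])]
[np.float64(0.0537), np.float64(0.0867), np.float64(0.7404), np.float64(20.7576), array([0.0523, 0.0556])]
[np.float64(0.0311), np.float64(-0.0216), np.float64(-0.0), np.float64(0.1785), array([ 0.0091, -0.0436])]
```

Both corner plates are well placed: yaw 0.00 and a few mm of clearance. Next is the tee.

Emit:
{"name": "play_rows", "arguments": {"grip": [0, 0, 0, 0, 0, 0, 0, 0, 0, 0, 0, 0, 0], "travel": [[-0.0856, -0.473, 0], [-0.0856, -0.473, 0], [-0.0856, -0.473, 0], [-0.0856, -0.473, 0], [-0.0856, -0.473, 0], [-0.0856, -0.473, 0], [-0.0856, -0.473, 0], [-0.0856, -0.473, 0], [-0.0856, -0.473, 0], [-0.0856, -0.473, 0], [0, 0, 0], [0, 0, 0], [0, 0, 0]], "angular": [[0, 0, 0.0664], [0, 0, 0.0664], [0, 0, 0.0664], [0, 0, 0.0664], [0, 0, 0.0664], [0, 0, 0.0664], [0, 0, 0.0664], [0, 0, 0.0664], [0, 0, 0.0664], [0, 0, 0.0664], [0, 0, 0], [0, 0, 0], [0, 0, 0]]}}

```text
clock: 19.5
eef_pos: [0.4399, -0.0751, 0.4074]
orientation: [0.965, 0.261, -0.001, -0.001]
contact_force: [0.2, 0.2, 0.5]
grip_width: 0.501
grip_force: 0.0
```

```bash
cat >> h.py <<'E'
def look(label,b,lo=.4):
    c=camera("wrist"); W=pts(c); print(pose()[:2]); 
    print([x for x in bosses(W,.030) if 17<x[2]<24 and 17<x[3]<24])
    for d in trace(label,"wrist"):
        v,u=np.nonzero(d["mask"]); P=ray(c,np.c_[u,v],.008); q=np.c_[P,np.full(len(P),.008)]
        if d["score"]>lo: print(label,round(d["score"],2),np.round(d["box"]),[np.round(x,4) for x in fit(b,q[None],P.mean(0),0,.1,rad=.12)])
    return c
E
python3 -c "
from h import *
save(look('tee_plate','T'),'w7')"
```

```text
(array([ 0.44004559, -0.07443238,  0.40765976]), np.float64(0.5291406400345554))
[(0.6316, -0.1017, 20.2, 20.1, 75.8, 514), (0.4652, 0.089, 20.3, 20.1, 41.8, 441), (0.4455, -0.0739, 19.9, 19.3, 30.0, 326)]
tee_plate 0.92 [264. 122. 339. 228.] [np.float64(0.4569), np.float64(-0.0924), np.float64(-2.6084), np.float64(0.0189), array([ 0.4457, -0.0735])]
```

Emit:
{"name": "play_rows", "arguments": {"grip": [0, 0, 0, 0, 0, 0, 0, 0, 0, 0, 0], "travel": [[0.069, 0.01, 0], [0, 0, -0.4], [0, 0, -0.4], [0, 0, -0.4], [0, 0, -0.4], [0, 0, -0.4], [0, 0, -0.3], [0, 0, -0.2], [0, 0, -0.05], [0, 0, 0], [0, 0, 0]], "angular": [[0, 0, 0.004], [0, 0, 0], [0, 0, 0], [0, 0, 0], [0, 0, 0], [0, 0, 0], [0, 0, 0], [0, 0, 0], [0, 0, 0], [0, 0, 0], [0, 0, 0]]}}

```text
clock: 20.52
eef_pos: [0.4461, -0.0736, 0.2057]
orientation: [0.964, 0.264, 0.0, 0.0]
contact_force: [0.1, 0.5, 0.4]
grip_width: 0.5
grip_force: 0.0
```

Emit:
{"name": "play_rows", "arguments": {"grip": [0, 0, 0, 1, 1, 1, 1, 1, 1], "travel": [[-0.005, 0, -0.13], [0, 0, -0.1], [0, 0, 0], [0, 0, 0], [0, 0, 0], [0, 0, 0], [0, 0, 0], [0, 0, 0], [0, 0, 0]], "angular": [[0, 0, 0], [0, 0, 0], [0, 0, 0], [0, 0, 0], [0, 0, 0], [0, 0, 0], [0, 0, 0], [0, 0, 0], [0, 0, 0]]}}

```text
clock: 21.27
eef_pos: [0.4452, -0.0742, 0.1867]
orientation: [0.965, 0.264, 0.0, 0.0]
contact_force: [-0.9, -0.1, 1.6]
grip_width: 0.216
grip_force: 61.5
```

Emit:
{"name": "play_rows", "arguments": {"grip": [1, 1, 1, 1, 1, 1, 1, 1, 1, 1, 1, 1, 1, 1, 1, 1, 1, 1], "travel": [[0, 0, 0.2], [0, 0, 0.4], [0, 0, 0.4], [0, 0, 0.4], [0, 0, 0.4], [0.0334, 0.481, 0], [0.0334, 0.481, 0], [0.0334, 0.481, 0], [0.0334, 0.481, 0], [0.0334, 0.481, 0], [0.0334, 0.481, 0], [0.0334, 0.481, 0], [0.0334, 0.481, 0], [0.0334, 0.481, 0], [0.0334, 0.481, 0], [0.0334, 0.481, 0], [0, 0, 0], [0, 0, 0]], "angular": [[0, 0, 0], [0, 0, 0], [0, 0, 0], [0, 0, 0], [0, 0, 0], [0, 0, -0.0606], [0, 0, -0.0606], [0, 0, -0.0606], [0, 0, -0.0606], [0, 0, -0.0606], [0, 0, -0.0606], [0, 0, -0.0606], [0, 0, -0.0606], [0, 0, -0.0606], [0, 0, -0.0606], [0, 0, -0.0606], [0, 0, 0], [0, 0, 0]]}}

```text
clock: 22.77
eef_pos: [0.4741, 0.3511, 0.3282]
orientation: [0.997, -0.08, -0.001, 0.001]
contact_force: [0.1, -0.9, -2.2]
grip_width: 0.215
grip_force: 61.0
```

```bash
python3 - <<'E'
from h import *
s=r.sense();print(pose()[:2],s["grip_width"],s["joints"]); c=camera("wrist"); save(c,"w8"); np.savez("w8.npz",W=pts(c),**{k:c[k] for k in c})
p,y,q=pose(); zt=p[2]-.1867+.008
# held plate pose at its top plane
for d in trace("tee_plate","wrist"):
    v,u=np.nonzero(d["mask"]); P=ray(c,np.c_[u,v],zt); qq=np.c_[P,np.full(len(P),.008)]
    print(round(d["score"],2),np.round(d["box"]),[np.round(x,4) for x in fit("T",qq[None],P.mean(0),0,.1,rad=.12,guess=np.pi-.165)])
E
```

```text
(array([0.47407111, 0.35109533, 0.32823176]), np.float64(-0.16100238648358836)) 0.21529951211675646 [5.79781150e-01 6.35252203e-02 1.39464558e+00 2.83022600e-05
 1.68677834e+00 2.31158029e+00]
0.71 [238. 143. 407. 367.] [np.float64(0.4722), np.float64(0.3283), np.float64(2.9837), np.float64(0.6462), array([0.4757, 0.35  ])]
```

View pics/w8.png

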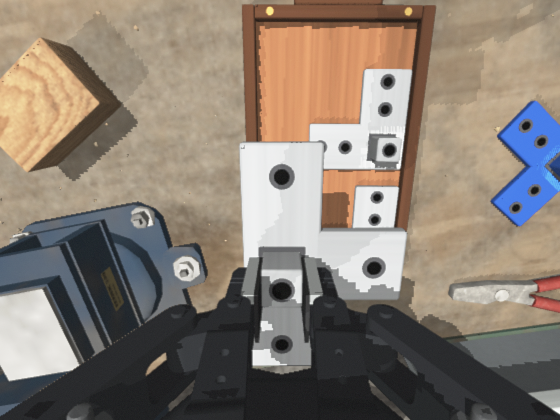

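The tee is held square above its slot, bar along the +y side. Its stem points at the gap between the L arms at (335,180). I'll lower it.

Emit:
{"name": "play_rows", "arguments": {"grip": [1, 1, 1, 1, 1, 1, 1, 1], "travel": [[0.006, -0.012, 0], [0, 0, -0.4], [0, 0, -0.4], [0, 0, -0.4], [0, 0, -0.25], [0, 0, -0.07], [0, 0, 0], [0, 0, 0]], "angular": [[0, 0, -0.003], [0, 0, 0], [0, 0, 0], [0, 0, 0], [0, 0, 0], [0, 0, 0], [0, 0, 0], [0, 0, 0]]}}

```text
clock: 23.53
eef_pos: [0.4755, 0.3476, 0.2103]
orientation: [0.996, -0.084, 0.001, -0.001]
contact_force: [-1.3, 0.1, -1.6]
grip_width: 0.216
grip_force: 60.9
```

Emit:
{"name": "play_rows", "arguments": {"grip": [1, 1, 1], "travel": [[-0.008, 0.015, -0.03], [0, 0, 0], [0, 0, 0]], "angular": [[0, 0, 0.002], [0, 0, 0], [0, 0, 0]]}}

```text
clock: 23.78
eef_pos: [0.4747, 0.3496, 0.208]
orientation: [0.997, -0.083, 0.001, -0.001]
contact_force: [-0.8, -0.4, -2.6]
grip_width: 0.219
grip_force: 60.9
```

Emit:
{"name": "play_rows", "arguments": {"grip": [1, 1, 1, 1, 1, 1], "travel": [[0, -0.005, -0.05], [0, 0, -0.05], [0, 0, -0.05], [0, 0, -0.03], [0, 0, 0], [0, 0, 0]], "angular": [[0, 0, 0], [0, 0, 0], [0, 0, 0], [0, 0, 0], [0, 0, 0], [0, 0, 0]]}}

```text
clock: 24.28
eef_pos: [0.4743, 0.349, 0.1927]
orientation: [0.997, -0.083, 0.0, 0.0]
contact_force: [-2.4, -1.2, 5.9]
grip_width: 0.218
grip_force: 61.9
```

Emit:
{"name": "play_rows", "arguments": {"grip": [0.3, 0.1, 0.1, 0.1, 0.1, 0.1, 0.1, 0.1, 0.1, 0.1, 0.1, 0.1, 0.1], "travel": [[0, 0, 0], [0, 0, 0], [0, 0, 0], [0, 0, 0.3], [0, 0, 0.4], [0, 0, 0.4], [0.1, -0.14, 0.4], [0.1, -0.14, 0.4], [0.1, -0.14, 0.4], [0.1, -0.14, 0.4], [0, 0, 0], [0, 0, 0], [0, 0, 0]], "angular": [[0, 0, 0], [0, 0, 0], [0, 0, 0], [0, 0, 0], [0, 0, 0], [0, 0, 0], [0, 0, 0], [0, 0, 0], [0, 0, 0], [0, 0, 0], [0, 0, 0], [0, 0, 0], [0, 0, 0]]}}

```text
clock: 25.37
eef_pos: [0.5064, 0.3042, 0.4071]
orientation: [0.997, -0.083, -0.0, 0.0]
contact_force: [0.4, -0.1, -0.7]
grip_width: 0.451
grip_force: 0.0
```

```bash
python3 - <<'E'
from h import *
print(pose()[:2]); c=camera("wrist"); save(c,"w9"); W=pts(c); np.savez("w9.npz",W=W,**{k:c[k] for k in c})
for b in bosses(W,.036,(.5,.3),.15): print(b, np.round(intray(b[:2])*1000,1))
a=ortho(c,.014); cv2.imwrite("pics/w9o.png",cv2.resize(a[::-1,::-1,::-1],None,fx=1.1,fy=1.1))
E
```

```text
(array([0.50642398, 0.30420283, 0.4070729 ]), np.float64(-0.16562619786117475))
(0.5078, 0.2551, 20.1, 19.6, 80.5, 341) [  9.6 -43.9]
(0.4755, 0.3483, 19.8, 19.3, 79.1, 303) [-37.5  42.7]
(0.4098, 0.2712, 20.0, 20.1, 80.6, 196) [-89.7 -44.1]
```

View pics/w9o.png

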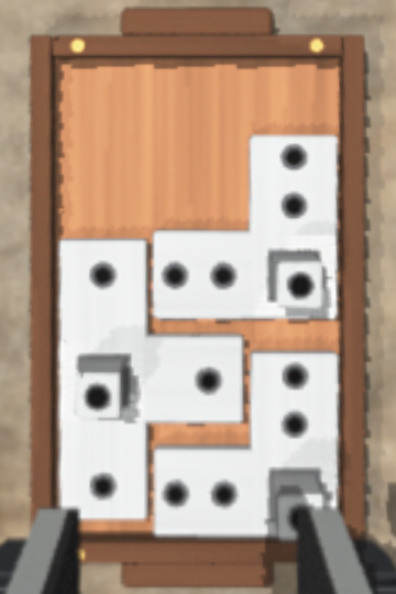

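All three plates lie flat with clear gaps. The far end is free for the short plate, with 90 mm available for its 84 mm length. Before that I'll push the lever back.

Emit:
{"name": "play_rows", "arguments": {"grip": [1, 1, 1, 1, 1, 1, 1, 1, 1, 1, 1, 1, 1, 1, 1], "travel": [[-0.0202, -0.4885, 0], [-0.0202, -0.4885, 0], [-0.0202, -0.4885, 0], [-0.0202, -0.4885, 0], [-0.0202, -0.4885, 0], [-0.0202, -0.4885, 0], [-0.0202, -0.4885, 0], [-0.0202, -0.4885, 0], [-0.0202, -0.4885, 0], [-0.0202, -0.4885, 0], [-0.0202, -0.4885, 0], [-0.0202, -0.4885, 0], [-0.0202, -0.4885, 0], [0, 0, 0], [0, 0, 0]], "angular": [[0, 0, 0.0208], [0, 0, 0.0208], [0, 0, 0.0208], [0, 0, 0.0208], [0, 0, 0.0208], [0, 0, 0.0208], [0, 0, 0.0208], [0, 0, 0.0208], [0, 0, 0.0208], [0, 0, 0.0208], [0, 0, 0.0208], [0, 0, 0.0208], [0, 0, 0.0208], [0, 0, 0], [0, 0, 0]]}}

```text
clock: 26.67
eef_pos: [0.4852, -0.2053, 0.4053]
orientation: [0.998, 0.057, -0.002, -0.001]
contact_force: [-0.4, 0.4, 0.3]
grip_width: 0.002
grip_force: 0.0
```

```bash
python3 - <<'E'
from h import *
print(pose()[:2]); c=camera("wrist"); W=pts(c)
m=(W[...,2]>.09)&(W[...,2]<.115)&(abs(W[...,0]-.52)<.08)&(abs(W[...,1]+.2)<.03)
print("knob",m.sum(),np.nanmean(W[m],0),np.nanmin(W[m],0),np.nanmax(W[m],0))
E
```

```text
(array([ 0.48515596, -0.20530152,  0.40527738]), np.float64(0.11443476957069089))
knob 585 [ 0.52366961 -0.2034106   0.10468261] [ 0.51125449 -0.21498267  0.09039465] [ 0.5341972  -0.19192874  0.11020809]
```

Emit:
{"name": "play_rows", "arguments": {"grip": [1, 1, 1, 1, 1, 1, 1], "travel": [[0, 0.02, -0.4], [0, 0, -0.4], [0, 0, -0.4], [0, 0, -0.4], [0, 0, -0.19], [0, 0, 0], [0, 0, 0]], "angular": [[0, 0, 0], [0, 0, 0], [0, 0, 0], [0, 0, 0], [0, 0, 0], [0, 0, 0], [0, 0, 0]]}}

```text
clock: 27.3
eef_pos: [0.4854, -0.2006, 0.2637]
orientation: [0.998, 0.06, -0.001, -0.001]
contact_force: [0.3, -0.3, 0.4]
grip_width: 0.002
grip_force: 0.0
```

Emit:
{"name": "play_rows", "arguments": {"grip": [1, 1, 1, 1, 1, 1, 1, 1], "travel": [[0.2, 0.024, 0], [0.2, 0.024, 0], [0.2, 0.024, 0], [0.2, 0.024, 0], [0.2, 0.024, 0], [0.2, 0.024, 0], [0.08, 0.01, 0], [0.05, 0.006, 0]], "angular": [[0, 0, 0], [0, 0, 0], [0, 0, 0], [0, 0, 0], [0, 0, 0], [0, 0, 0], [0, 0, 0], [0, 0, 0]]}}

```text
clock: 27.97
eef_pos: [0.5923, -0.1887, 0.2654]
orientation: [0.998, 0.059, -0.0, -0.0]
contact_force: [-3.6, 0.7, -2.3]
grip_width: -0.003
grip_force: 1.8
```

Emit:
{"name": "play_rows", "arguments": {"grip": [1, 1, 1, 1, 1], "travel": [[0.05, 0.006, 0], [0.05, 0.006, 0], [0.03, 0.004, 0], [0, 0, 0], [0, 0, 0]], "angular": [[0, 0, 0], [0, 0, 0], [0, 0, 0], [0, 0, 0], [0, 0, 0]]}}

```text
clock: 28.38
eef_pos: [0.598, -0.1887, 0.2648]
orientation: [0.998, 0.058, -0.008, -0.001]
contact_force: [-29.6, 1.5, 9.3]
grip_width: 0.004
grip_force: 14.9
```

Emit:
{"name": "play_rows", "arguments": {"grip": [1, 1, 1, 1, 0, 0, 0, 0, 0, 0, 0, 0, 0, 0, 0, 0, 0, 0, 0, 0], "travel": [[-0.25, -0.03, 0], [-0.25, -0.03, 0], [0, 0, 0.4], [0, 0, 0.4], [0, 0, 0.4], [0, 0, 0.5], [0.0761, 0.1, 0], [0.0761, 0.1, 0], [0.0761, 0.1, 0], [0.0761, 0.1, 0], [0.0761, 0.1, 0], [0.0761, 0.1, 0], [0.0761, 0.1, 0], [0.0761, 0.1, 0], [0.0761, 0.1, 0], [0.0761, 0.1, 0], [0.0761, 0.1, 0], [0, 0, 0], [0, 0, 0], [0, 0, 0]], "angular": [[0, 0, 0], [0, 0, 0], [0, 0, 0], [0, 0, 0], [0, 0, 0], [0, 0, 0], [0, 0, 0.1046], [0, 0, 0.1046], [0, 0, 0.1046], [0, 0, 0.1046], [0, 0, 0.1046], [0, 0, 0.1046], [0, 0, 0.1046], [0, 0, 0.1046], [0, 0, 0.1046], [0, 0, 0.1046], [0, 0, 0.1046], [0, 0, 0], [0, 0, 0], [0, 0, 0]]}}

```text
clock: 30.05
eef_pos: [0.6288, -0.1053, 0.4016]
orientation: [0.79, 0.613, 0.0, 0.001]
contact_force: [0.3, -0.5, 0.1]
grip_width: 0.498
grip_force: 0.0
```

```bash
python3 - <<'E'
from h import *
c=look('short_plate_1','S'); save(c,'w10'); W=pts(c)
m=(W[...,2]>.09)&(W[...,2]<.115)&(abs(W[...,0]-.58)<.1)&(abs(W[...,1]+.2)<.04)
print("knob",m.sum(),np.nanmean(W[m],0),np.nanmax(W[m],0))
c=camera("top"); W=pts(c)
m=(W[...,2]>.09)&(W[...,2]<.115)&(abs(W[...,0]-.58)<.1)&(abs(W[...,1]+.2)<.025)
print("knob top",m.sum(),np.nanmean(W[m],0),np.nanmax(W[m],0))
E
```

```text
(array([ 0.62871272, -0.10542473,  0.40139423]), np.float64(1.3196893411278239))
[(0.4656, 0.089, 20.1, 21.0, 41.3, 549), (0.6325, -0.1012, 19.4, 19.0, 75.5, 323)]
short_plate_1 0.69 [246. 162. 319. 198.] [np.float64(0.6315), np.float64(-0.1007), np.float64(-0.2489), np.float64(0.0306), array([ 0.6315, -0.1007])]
knob 472 [ 0.61731437 -0.18844897  0.10274592] [ 0.62833605 -0.18019084  0.10903794]
knob top 2 [ 0.61816112 -0.17733795  0.1006342 ] [ 0.61978176 -0.1771576   0.10196899]
```

Emit:
{"name": "play_rows", "arguments": {"grip": [0, 0, 0, 0, 0, 0, 0, 0, 0, 0], "travel": [[0.041, 0.055, 0], [0, 0, -0.4], [0, 0, -0.4], [0, 0, -0.4], [0, 0, -0.4], [0, 0, -0.4], [0, 0, -0.3], [0, 0, -0.17], [0, 0, 0], [0, 0, 0]], "angular": [[0, 0, 0.002], [0, 0, 0], [0, 0, 0], [0, 0, 0], [0, 0, 0], [0, 0, 0], [0, 0, 0], [0, 0, 0], [0, 0, 0], [0, 0, 0]]}}

```text
clock: 31.03
eef_pos: [0.6325, -0.1006, 0.2032]
orientation: [0.789, 0.615, -0.0, -0.0]
contact_force: [-0.4, -0.3, 0.9]
grip_width: 0.5
grip_force: 0.0
```

Descend, grip and lift; then check.

Emit:
{"name": "play_rows", "arguments": {"grip": [0, 0, 0, 1, 1, 1, 1, 1, 1, 1, 1, 1, 1, 1, 1], "travel": [[0, 0, -0.11], [0, 0, -0.09], [0, 0, 0], [0, 0, 0], [0, 0, 0], [0, 0, 0], [0, 0, 0], [0, 0, 0], [0, 0, 0.2], [0, 0, 0.4], [0, 0, 0.4], [0, 0, 0.4], [0, 0, 0.4], [0, 0, 0], [0, 0, 0]], "angular": [[0, 0, 0], [0, 0, 0], [0, 0, 0], [0, 0, 0], [0, 0, 0], [0, 0, 0], [0, 0, 0], [0, 0, 0], [0, 0, 0], [0, 0, 0], [0, 0, 0], [0, 0, 0], [0, 0, 0], [0, 0, 0], [0, 0, 0]]}}

```text
clock: 32.28
eef_pos: [0.6326, -0.1006, 0.334]
orientation: [0.789, 0.615, 0.002, 0.002]
contact_force: [-0.1, 0.3, -1.7]
grip_width: 0.216
grip_force: 61.5
```

Emit:
{"name": "play_rows", "arguments": {"grip": [1, 1, 1, 1, 1, 1, 1, 1, 1, 1, 1, 1, 1, 1, 1, 1], "travel": [[-0.0467, 0.394, 0], [-0.0467, 0.394, 0], [-0.0467, 0.394, 0], [-0.0467, 0.394, 0], [-0.0467, 0.394, 0], [-0.0467, 0.394, 0], [-0.0467, 0.394, 0], [-0.0467, 0.394, 0], [-0.0467, 0.394, 0], [-0.0467, 0.394, 0], [-0.0467, 0.394, 0], [-0.0467, 0.394, 0], [-0.0467, 0.394, 0], [0, 0, 0], [0, 0, 0], [0, 0, 0]], "angular": [[0, 0, -0.1094], [0, 0, -0.1094], [0, 0, -0.1094], [0, 0, -0.1094], [0, 0, -0.1094], [0, 0, -0.1094], [0, 0, -0.1094], [0, 0, -0.1094], [0, 0, -0.1094], [0, 0, -0.1094], [0, 0, -0.1094], [0, 0, -0.1094], [0, 0, -0.1094], [0, 0, 0], [0, 0, 0], [0, 0, 0]]}}

```text
clock: 33.62
eef_pos: [0.5837, 0.3089, 0.3288]
orientation: [0.997, -0.081, -0.001, 0.001]
contact_force: [0.5, -0.4, -2.4]
grip_width: 0.215
grip_force: 61.4
```

```bash
python3 - <<'E'
from h import *
p,y,q=pose(); s=r.sense(); print(p,y,s["grip_width"]); c=camera("wrist"); save(c,"w11"); zt=p[2]-.1872+.008
for d in trace("short_plate_1","wrist"):
    v,u=np.nonzero(d["mask"]); P=ray(c,np.c_[u,v],zt); qq=np.c_[P,np.full(len(P),.008)]
    print(round(d["score"],2),np.round(d["box"]),cv2.minAreaRect(P.astype(np.float32)*1000))
E
```

```text
[0.58370707 0.30892743 0.32876344] -0.16277770662217703 0.2148031011905811
0.76 [196. 229. 360. 311.] ((581.3931884765625, 308.435302734375), (82.9526138305664, 46.8940315246582), 80.03182983398438)
0.62 [280.  27. 426.  80.] ((677.4005126953125, 262.86187744140625), (58.549110412597656, 20.47971534729004), 80.3134536743164)
```

View pics/w11.png

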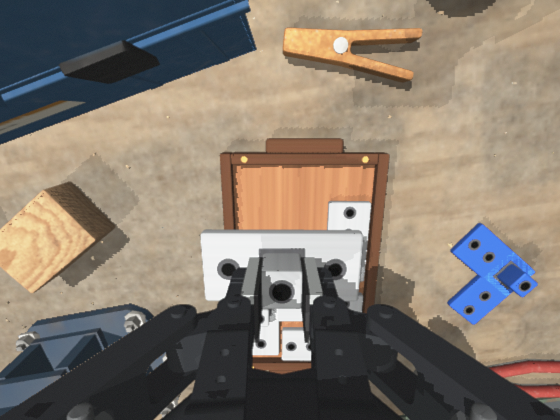

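The short plate is held level and square over the far end at (282,265). The clamp at (350,50) is well clear. I'll lower it.

Emit:
{"name": "play_rows", "arguments": {"grip": [1, 1, 1, 1, 1, 1, 1, 1, 1], "travel": [[0, 0, -0.4], [0, 0, -0.4], [0, 0, -0.4], [0, 0, -0.25], [0, 0, -0.08], [0, 0, 0], [0, 0, 0], [0, 0, 0], [0, 0, 0]], "angular": [[0, 0, 0], [0, 0, 0], [0, 0, 0], [0, 0, 0], [0, 0, 0], [0, 0, 0], [0, 0, 0], [0, 0, 0], [0, 0, 0]]}}

```text
clock: 34.47
eef_pos: [0.5845, 0.3092, 0.2116]
orientation: [0.997, -0.082, 0.002, -0.001]
contact_force: [-0.3, 0.5, -1.3]
grip_width: 0.216
grip_force: 61.4
```

Emit:
{"name": "play_rows", "arguments": {"grip": [1, 1, 1, 1, 1, 1, 1, 1], "travel": [[0, 0, -0.06], [0, 0, -0.05], [0, 0, -0.05], [0, 0, -0.04], [0, 0, -0.03], [0, 0, 0], [0, 0, 0], [0, 0, 0]], "angular": [[0, 0, 0], [0, 0, 0], [0, 0, 0], [0, 0, 0], [0, 0, 0], [0, 0, 0], [0, 0, 0], [0, 0, 0]]}}

```text
clock: 35.13
eef_pos: [0.5837, 0.3092, 0.1939]
orientation: [0.997, -0.082, 0.001, -0.0]
contact_force: [-7.8, -4.0, 15.2]
grip_width: 0.212
grip_force: 63.6
```

Emit:
{"name": "play_rows", "arguments": {"grip": [0.3, 0.1, 0.1, 0.1, 0.1, 0.1, 0.1, 0.1, 0.1, 0.1, 0.1, 0.1, 0.1], "travel": [[0, 0, 0], [0, 0, 0], [0, 0, 0], [0, 0, 0.3], [0, 0, 0.4], [0, 0, 0.4], [-0.25, 0, 0.4], [-0.25, 0, 0.4], [-0.25, 0, 0.4], [-0.25, 0, 0.4], [0, 0, 0], [0, 0, 0], [0, 0, 0]], "angular": [[0, 0, 0], [0, 0, 0], [0, 0, 0], [0, 0, 0], [0, 0, 0], [0, 0, 0], [0, 0, 0], [0, 0, 0], [0, 0, 0], [0, 0, 0], [0, 0, 0], [0, 0, 0], [0, 0, 0]]}}

```text
clock: 36.22
eef_pos: [0.5039, 0.3092, 0.4056]
orientation: [0.997, -0.082, -0.0, 0.0]
contact_force: [-0.2, 0.1, -1.4]
grip_width: 0.448
grip_force: 0.0
```

```bash
python3 - <<'E'
from h import *
print(pose()[:2]); c=camera("wrist"); save(c,"w12"); W=pts(c)
for b in bosses(W,.036,(.5,.3),.15):
    m=(np.hypot(W[...,0]-b[0],W[...,1]-b[1])<.008); print(b, np.round(intray(b[:2])*1000,1),"z",np.nanmedian(W[m][:,2]).round(4))
a=ortho(c,.014); cv2.imwrite("pics/w12o.png",cv2.resize(a[::-1,::-1,::-1],None,fx=1.1,fy=1.1))
# plane tilt of each plate top
m0,_=packed(c)
def tilt(x0,x1,y0,y1):
    q=(W[...,:2]-TR)@rot(TY)*1000; m=(q[...,0]>x0)&(q[...,0]<x1)&(q[...,1]>y0)&(q[...,1]<y1)&(abs(W[...,2]-.014)<.009)
    P=W[m]; A=np.c_[P[:,:2]-P[:,:2].mean(0),np.ones(len(P))]; return np.round(np.linalg.lstsq(A,P[:,2],rcond=None)[0],4),m.sum()
print("short",tilt(58,90,-16,58)); print("T stem/bar",tilt(-95,20,28,33)); print("L2",tilt(-5,65,-35,-28)); print("L1",tilt(-60,-30,-60,-28))
E
```

```text
(array([0.50389503, 0.30924324, 0.40559749]), np.float64(-0.16437493444769205))
(0.583, 0.3091, 19.8, 19.7, 80.6, 406) [75.  21.7] z 0.036
(0.5082, 0.255, 20.1, 19.3, 81.7, 334) [ 10.1 -43.9] z 0.3091
(0.4753, 0.3481, 19.7, 19.9, 80.2, 318) [-37.7  42.5] z 0.0357
(0.4098, 0.2711, 19.9, 20.1, 80.3, 188) [-89.7 -44.2] z 0.0356
short (array([ 0.0019, -0.001 ,  0.0137]), np.int64(1681))
T stem/bar (array([0.0194, 0.1136, 0.0136]), np.int64(379))
L2 (array([-0.0315, -0.1332,  0.0138]), np.int64(386))
L1 (array([ 0.0003, -0.0065,  0.0136]), np.int64(626))
```

View pics/w12o.png

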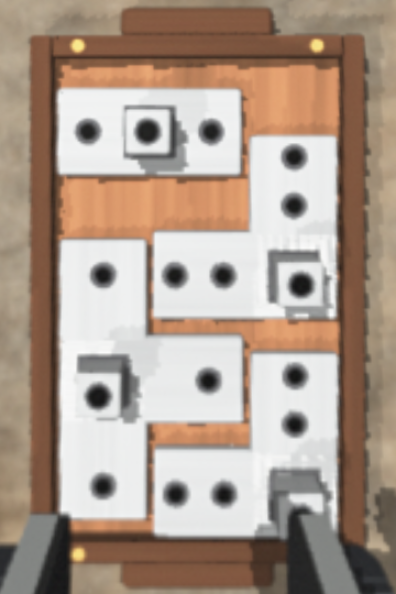

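All four plates lie flat on the floor with gaps between them; their tops average 13.7 mm against 14 mm expected. As a last check I'll look for stray plates and confirm the lever, then hand in.

```bash
python3 - <<'E'
from h import *
for n in("top","scene"):
    c=camera(n); W=pts(c); save(c,"end_"+n)
    for l in("corner_plate","tee_plate","long_plate","short_plate_1","lever_knob"):
        for d in trace(l,n):
            if d["score"]>.4: print(n,l,round(d["score"],2),np.round(np.nanmedian(W[d["mask"]],0),3))
print(r.close_job())
E
```

```text
top corner_plate 0.74 [0.521 0.262 0.014]
top corner_plate 0.56 [0.463 0.114 0.008]
top tee_plate 0.96 [0.472 0.335 0.014]
top tee_plate 0.54 [ 0.567 -0.294  0.013]
top short_plate_1 0.8 [0.582 0.309 0.014]
top lever_knob 0.53 [ 0.598 -0.191  0.072]
scene corner_plate 0.9 [0.516 0.267 0.014]
scene corner_plate 0.73 [0.461 0.115 0.007]
scene tee_plate 0.93 [0.466 0.347 0.014]
scene tee_plate 0.52 [0.8   0.152 0.025]
scene short_plate_1 0.73 [0.578 0.317 0.014]
the job is handed in; nothing more can be done
None
```

The job is handed in, no verdict shown: all four steel plates (die plate, corner, tee, short) measured flat in the tray, the lever is back at its stop, and the tape, clamp, tin and blue look-alike were left alone.

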